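# Set the rinse elbow, load the caddy and slide it to the rinse place

## Robot

A 6-joint arm with a two-finger parallel gripper is mounted at the origin on the work surface. World frame = base frame: x ahead of the robot, y to its left, z up, the work surface at z = 0. Lengths are in m, angles in rad, forces in N, time in s.
With the tool pointing down it reaches from about 0.35 to 0.85 m from the base axis. Payload 8.1 kg.
Tool frame: the origin (TCP) lies on the front face of the gripper's body, between the roots of the fingers; the fingertips stand 84 mm ahead of it and the grasp point (between the pads) lies 65 mm ahead of it; z points along the fingers, y is the direction in which the jaws open and shut (so a half turn about z gives the same grasp; the last joint's range is limited). The gripper opens to 93 mm and grips with 3 to 60 N. Pads are 15 mm wide; open, the fingers measure 128 mm over their backs; the gripper's body (75 mm by 188 mm) begins 65 mm behind the grasp point.
Start: joints at [1.172, 0.13, 1.488, -0, 1.523, -0.085], TCP at [0.185, 0.571, 0.303] pointing down, gripper open.
Joint ranges: [-2.96, 2.96], [-0.89, 2.26], [0.02, 2.5], [-1.34, 4.48], [0, 2.73], [-2.66, 2.66]. Speed limits (rad/s): [2.39, 2.39, 2.79, 3.14, 3.14, 3.14].

## Interface

Orientations are given as a rotation vector (axis times angle).
In Python, from station import arm gives the robot as it stands.
- The arm moves only by the tool servo_tool, never from a script. Its argument "plan" is a list of rows, each a list of 7 numbers: the turn, a rotation vector about the tool's x, y, z in degrees, then the shift along the tool's x, y, z in cm, then the gripper command: -1 is fully open, 1 is shut, values between are in proportion. In form: [[ax, ay, az, x, y, z, claw], ...]. A call has 1 to 5 rows; each row shifts and turns the commanded pose from where the row before left it, along the tool's axes as they then stand; what a row does not reach is not made up. A row lasts 1/10 s, in which the tool goes at most 50 mm and 8.59 degrees, less where a joint would pass 70% of its speed; a pose out of reach is approached as far as the arm can. A call is refused whole if a number of a shift passes 5 or a number of a turn 8.59, either way. A call with a gripper value outside its range is refused whole. The fingers move at their own pace and stop on an object; "force" is the grip in N (left out, the last holds). Time passes only in rows, so rows that do not move let the fingers close. It gives the time, the measured TCP pose, the force and the opening at its end, in the units of the state.
- arm.sense(): the state, without advancing time (a new reading comes with each control period).
- arm.capture(name): name is "side" or "top"; returns (picture, depth): 384x512x3 uint8, blue, green, red; 384x512 float32, m along the optical axis (not along the pixel's ray), 0 where there is no reading.
- arm.camera_model(name): a dict with "mtx" (3x3 intrinsics, pixels), "k1" (the pictures are not rectified: a ray, as slopes to the right and down, at radius r is drawn at 1 + k1 r^2 times it, then the intrinsics apply), "R" (3x3) and "t" (3): a world point X has camera coordinates R X + t. Camera axes: x right, y down, z forward; pixel columns grow to the right and rows downward; lengths in m; the calibration is good to about 2 mm. A picture is of the moment at which its call begins. camera_model takes no time and is no camera call.
- arm.hand_in(): hands the job in, once; it reports no verdict.
The state is a dict: "time_s": time; "joint_pos": joint angles; "joint_vel": joint speeds; "effort": joint torques, N m; "ee_pos": TCP position; "tcp_rot": TCP orientation; "ft_force": force on the tool from outside, world axes, zero at the start; "wrist_torque": the same for the moment, N m; "opening": finger opening in m.
Only numpy, scipy, OpenCV 4.12 (cv2) and the standard library are available. Lean on these libraries where they do the work, as an engineer would, in place of code of your own. Each camera call takes 0.05 s, during which the arm holds its last target.

## Task

First screw the blue elbow of the rinse station down clockwise and stop when its outlet points along the red mark; do not run well past the mark, as backing off would spoil the seal. Then stand every jar upright inside a ring of its lid's colour on the white caddy, one to a ring, with the caddy still at the dark grey loading outline. Finally slide the loaded caddy sideways, without lifting it, squarely into the red rinse outline, leaving the jars in their rings and the other things on the bench undisturbed.

Things in the scene. Friction and masses are not known exactly. Their poses are not given: they have to be found in the camera images.
- elbow_top (a point): centre of the flat top, about 115 mm above the bench, of the blue hose elbow: an upright 34 x 34 mm block (four flat faces), 46 mm tall. It turns about the vertical axis through this point; clockwise from above screws it down 6 mm a turn. Needs about 0.12 N m, stays where left, cannot come off. Site x axis: along the outlet; z up. It starts 2.3 to 4.3 rad short of the mark (to be turned clockwise)
- station: white rinse station at the back of the bench, 140 x 140 mm, 45 mm tall, fixed; an upright threaded brass stub, 22 to 25 mm thick, rises from its middle, and the elbow is already started on it; origin on the stub's axis at bench level
- outlet (a point): open end of the elbow's outlet: a level tube, 23 mm thick narrowing to 17 mm, leaving one side of the block; this point is 55 mm from the turning axis and 26 mm below the elbow's top
- mark (a point): point on the red radial stripe (48 x 12 mm, from 21 to 69 mm from the axis) on the fixed round metal ring, 138 mm across, that lies on the rinse station around the stub; this point is 55 mm from the axis, 50 mm above the bench. The outlet must end up straight above the stripe.
- ring: that fixed metal ring, coaxial with the stub; origin on the stub's axis, at the ring's underside, 45 mm above the bench; its x axis points along the red stripe, z up
- caddy: loose white caddy plate, 180 (x) x 220 (y) x 8 mm, 0.35 kg, lying at the start on the dark grey outline; origin at the centre of its underside. Six coloured rings, 66 mm across, are printed on its upper face in two rows: purple row at x = -55 mm, teal row at x = +55 mm, each with rings at y = -76, 0 and 76 mm. Jars stand on the face, 8 mm up
- grip (a point): grip point of the caddy's grey upright handle fin: 66 mm above the caddy's underside, above its origin. The fin stands in the middle of the caddy, 40 mm along the caddy's x, 14 mm thick along its y, its top 80 mm above the bench; the point's axes are the caddy's
- load_mark: dark grey outline painted flat on the bench, 204 x 246 mm outside with 8 mm lines: the loading place, where the caddy starts; origin at its centre, x across its 204 mm
- rinse_mark: red outline with a pale pink inside painted flat on the bench, same size: the rinse place; origin at its centre, x across its 204 mm. It lies about 280 mm to the left or to the right of the loading place
- purple1: round white jar with a purple lid, 48 mm across, 58 mm tall, bottom-heavy, 50 to 110 g, standing on the right of the bench; origin at the centre of its underside, z up through the lid. May be absent
- purple2: round white jar with a purple lid, 48 mm across, 58 mm tall, bottom-heavy, 50 to 110 g, standing on the right of the bench; origin at the centre of its underside, z up through the lid. May be absent
- purple3: round white jar with a purple lid, 48 mm across, 58 mm tall, bottom-heavy, 50 to 110 g, standing on the right of the bench; origin at the centre of its underside, z up through the lid. May be absent
- teal1: round white jar with a teal lid, 48 mm across, 58 mm tall, bottom-heavy, 50 to 110 g, standing on the right of the bench; origin at the centre of its underside, z up through the lid. May be absent
- teal2: round white jar with a teal lid, 48 mm across, 58 mm tall, bottom-heavy, 50 to 110 g, standing on the right of the bench; origin at the centre of its underside, z up through the lid. May be absent
- teal3: round white jar with a teal lid, 48 mm across, 58 mm tall, bottom-heavy, 50 to 110 g, standing on the right of the bench; origin at the centre of its underside, z up through the lid. May be absent
- amber: bystander: small amber glass bottle with black cap, 48 mm across, 95 mm tall, standing among the jars; origin at the centre of its underside
- cap: bystander: black knurled screw cap, 42 mm across, 26 mm tall, standing among the jars; origin at the centre of its underside
- plate_a: bystander: white well plate with purple wells, 128 x 86 x 15 mm, lying on the left of the bench; origin at the centre of its underside
- plate_b: bystander: a second such well plate, 128 x 86 x 15 mm, on the left of the bench; origin at the centre of its underside
- marker: bystander: white marker pen with purple cap, 130 mm long, 18 mm thick, on the left near the robot; origin at the centre of its underside
Not all that is in view belongs to the job. Leave any brown or orange look-alike of the purple1 alone.

How it is judged:
By the outcome, as a careful person would: the job done as asked, in the order asked, and still so for the second after the job is handed in, with the robot touching nothing.
Of purple1, purple2, purple3, teal1, teal2, teal3 only 4 to 6 are there at a start; the rules pass over those that are not, and their reading is None.
At some moment in a run one of purple1, purple2, purple3, teal1, teal2, teal3 may be knocked a few centimetres aside while the robot is not near it.
It also fails if it takes over 210 s, if anything falls off the work surface, if the arm or the gripper's body presses on something with over 40 N, if the wrist force passes 120 N, or if a joint passes its speed limit or range.

## Working session

There is one attempt and no reset: what is moved stays moved. The work goes in short steps, Python scripts to look and compute and a tool call to move; the robot and the scene stay as the last step left them, time stands still between calls to the robot, and variables do not carry over. Pictures are saved under pics/ and viewed, and the job is handed in when it is done.

Besides the shell and the picture viewer there is one more tool, called as name(argument=value, ...) on one line, values as JSON. servo_tool: Moves the arm, as the interface text tells. Its arguments: {"type":"object","properties":{"plan":{"type":"array"},"force":{"type":"number"}},"required":["plan"]}

```bash
ls; mkdir -p pics; python3 - <<'E'
from station import arm
import cv2, numpy as np
s=arm.sense(); print({k:np.round(v,3) for k,v in s.items()})
for n in ("side","top"):
    m=arm.camera_model(n); print(n,{k:np.round(v,4).tolist() for k,v in m.items()})
    p,d=arm.capture(n); cv2.imwrite(f"pics/{n}0.png",p); np.save(f"pics/{n}0.npy",d)
    print(d.min(),d.max())
E
```

```text
pics
{'time_s': np.float64(0.0), 'joint_pos': array([ 1.172,  0.131,  1.489, -0.   ,  1.523, -0.085]), 'joint_vel': array([ 0.001, -0.001, -0.001,  0.   , -0.001, -0.001]), 'effort': array([-2.0000e-03, -5.5985e+01, -4.9174e+01,  7.6000e-02,  3.6000e-02,
       -0.0000e+00]), 'ee_pos': array([0.185, 0.57 , 0.302]), 'tcp_rot': array([-4.910e-01, -3.103e+00,  3.000e-03]), 'ft_force': array([ 0.608, -0.019, -0.521]), 'wrist_torque': array([0.004, 0.016, 0.069]), 'opening': np.float64(0.093)}
side {'mtx': [[427.2789, 0.0, 261.022], [0.0, 427.2789, 193.3969], [0.0, 0.0, 1.0]], 'k1': -0.0191, 'R': [[0.8215, -0.5701, -0.0046], [-0.3119, -0.4427, -0.8407], [0.4773, 0.6921, -0.5415]], 't': [-0.368, 0.2381, 0.9815]}
0.0 3.3637516
top {'mtx': [[385.0983, 0.0, 253.6736], [0.0, 385.0983, 187.5866], [0.0, 0.0, 1.0]], 'k1': -0.078, 'R': [[-0.015, -0.9999, 0.0028], [-0.9922, 0.0145, -0.1236], [0.1236, -0.0047, -0.9923]], 't': [0.0463, 0.5031, 1.1341]}
0.0 2.0724895
```

View pics/side0.png

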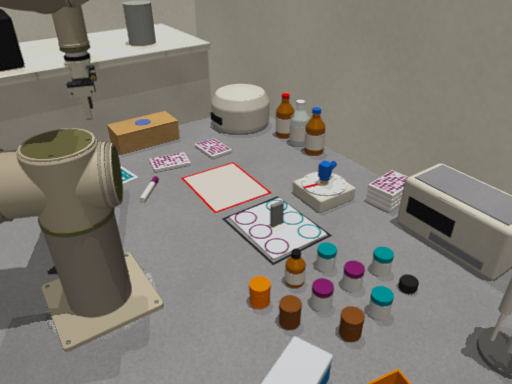

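View pics/top0.png

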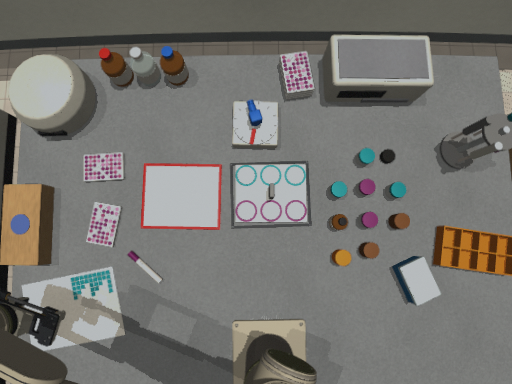

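```bash
cat > h.py <<'E'
import cv2, numpy as np
from station import arm
def cm(n):
    m=arm.camera_model(n); return np.array(m['mtx']),m['k1'],np.array(m['R']),np.array(m['t'])
def proj(n,X):
    K,k,R,t=cm(n); X=np.atleast_2d(X)
    c=X@R.T+t; s=c[:,:2]/c[:,2:]; r2=(s**2).sum(1,keepdims=True); s=s*(1+k*r2)
    return s@K[:2,:2].T+K[:2,2]
def slopes(n,uv):
    K,k,R,t=cm(n); uv=np.atleast_2d(uv).astype(float)
    d=(uv-K[:2,2])/np.array([K[0,0],K[1,1]]); s=d.copy()
    for _ in range(20): s=d/(1+k*(s**2).sum(1,keepdims=True))
    return s
def plane(n,uv,z):
    K,k,R,t=cm(n); s=slopes(n,uv); ray=np.c_[s,np.ones(len(s))]@R; C=-R.T@t
    l=(z-C[2])/ray[:,2]; return C+ray*l[:,None]
def depthpts(n,uv,d):
    K,k,R,t=cm(n); uv=np.atleast_2d(uv).astype(int); z=d[uv[:,1],uv[:,0]]; s=slopes(n,uv)
    return (np.c_[s,np.ones(len(s))]*z[:,None]-t)@R
def blobs(mask,amin=15):
    n,l,st,c=cv2.connectedComponentsWithStats(mask.astype(np.uint8)*1)
    return [(i,st[i],c[i],l==i) for i in range(1,n) if st[i,4]>=amin]
def crop(p,x0,x1,y0,y1,f,name):
    cv2.imwrite(name,cv2.resize(p[y0:y1,x0:x1],None,fx=f,fy=f,interpolation=cv2.INTER_CUBIC))
def state():
    s=arm.sense(); print({k:np.round(v,4).tolist() for k,v in s.items() if k in('time_s','joint_pos','ee_pos','tcp_rot','ft_force','wrist_torque','opening')})
    return s
E
python3 - <<'E'
from h import *
p=cv2.imread('pics/top0.png'); d=np.load('pics/top0.npy')
crop(p,215,425,85,275,3.7,'pics/c1.png')
h=cv2.cvtColor(p,cv2.COLOR_BGR2HSV)
H,S,V=h[...,0],h[...,1],h[...,2]
for nm,mk in dict(teal=(abs(H.astype(int)-90)<10)&(S>130),purple=(abs(H.astype(int)-150)<12)&(S>110),blue=(abs(H.astype(int)-113)<9)&(S>150),red=((H<6)|(H>174))&(S>130)).items():
    for i,st,c,m in blobs(mk,25):
        ys,xs=np.nonzero(m); P=depthpts('top',np.c_[xs,ys],d); print(nm,np.round(c,1),st.tolist(),np.round(np.median(P,0),3), np.round(plane('top',c,.058),3)[0])
E
```

```text
teal [366.4 155.6] [359, 148, 16, 16, 187] [ 0.592 -0.302  0.058] [ 0.593 -0.302  0.058]
teal [338.4 189. ] [331, 182, 16, 15, 197] [ 0.492 -0.212  0.058] [ 0.493 -0.212  0.058]
teal [397.5 189.4] [390, 182, 16, 16, 198] [ 0.488 -0.391  0.058] [ 0.489 -0.391  0.058]
purple [366.7 186.5] [359, 179, 16, 16, 192] [ 0.5   -0.298  0.058] [ 0.499 -0.298  0.058]
purple [369.3 219.2] [362, 212, 16, 16, 195] [ 0.402 -0.3    0.059] [ 0.401 -0.301  0.058]
purple [132.9 255.7] [128, 251, 11, 11, 57] [0.302 0.406 0.018] [0.305 0.394 0.058]
blue [166.8  51.7] [162, 46, 11, 12, 101] [0.877 0.279 0.169] [0.934 0.305 0.058]
blue [254.1 113.9] [248, 100, 14, 26, 219] [0.705 0.035 0.115] [0.726 0.034 0.058]
red [104.6  53.6] [99, 48, 12, 12, 117] [0.877 0.458 0.169] [0.934 0.503 0.058]
red [252.4 135.8] [250, 129, 6, 15, 52] [0.66  0.041 0.051] [0.657 0.04  0.058]
red [179.3 196.8] [141, 163, 81, 67, 603] [0.477 0.278 0.001] [0.476 0.259 0.058]
```

View pics/c1.png

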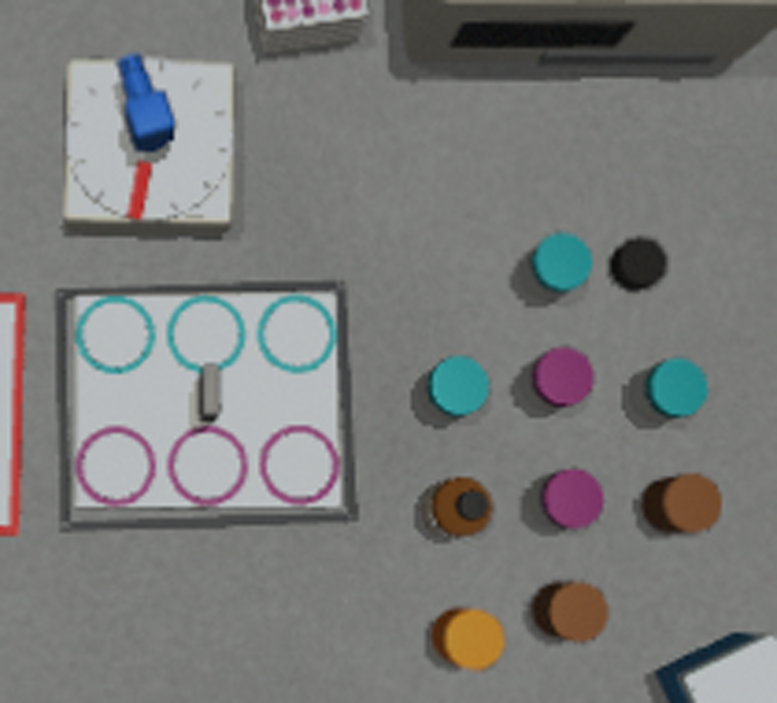

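```bash
cat > meas.py <<'E'
from h import *
from scipy.optimize import least_squares
def hsv(p):
    h=cv2.cvtColor(p,cv2.COLOR_BGR2HSV).astype(int); return h[...,0],h[...,1],h[...,2]
def elbow(p,d):
    H,S,V=hsv(p); m=(abs(H-113)<12)&(S>120); m[:90]=0; m[:,:215]=0; m[165:]=0; m[:,300:]=0
    ys,xs=np.nonzero(m); P=depthpts('top',np.c_[xs,ys],d)
    zt=np.percentile(P[:,2],90)
    top=abs(P[:,2]-zt)<.004
    c=cv2.minAreaRect((P[top][:,:2]*1000).astype(np.float32)); print('elbow z',round(zt,4),'top rect mm',c,'mean',P[top].mean(0).round(4),top.sum())
    o=P[(P[:,2]<zt-.008)&(P[:,2]>.06)]
    return P,P[top].mean(0),o
def mark(p,d,ax=None):
    H,S,V=hsv(p); m=((H<8)|(H>172))&(S>110); m[:118]=0;m[155:]=0;m[:,:230]=0;m[:,280:]=0
    ys,xs=np.nonzero(m); P=plane('top',np.c_[xs,ys],.05)[:,:2]
    c=P.mean(0); w,v=np.linalg.eigh(np.cov((P-c).T)); return P,c,v[:,1]
E
python3 - <<'E'
from meas import *
p=cv2.imread('pics/top0.png'); d=np.load('pics/top0.npy')
P,c,o=elbow(p,d); print('low pts',len(o)); print(np.round(o[::6],3))
M,mc,mv=mark(p,d); print('mark',mc,mv,np.degrees(np.arctan2(*(-mv)[::-1])),len(M))
# station top quad
H,S,V=hsv(p)
Pz=depthpts('top',np.stack(np.meshgrid(np.arange(512),np.arange(384)),-1).reshape(-1,2),d)
sel=(abs(Pz[:,0]-.69)<.12)&(abs(Pz[:,1]-.04)<.12)&(Pz[:,2]>.035)&(Pz[:,2]<.06)
print('station',cv2.minAreaRect((Pz[sel][:,:2]*1000).astype(np.float32)),np.median(Pz[sel][:,2]))
# rings
def circ(uv,z):
    P=plane('top',uv,z)[:,:2]; f=lambda q:np.hypot(*(P-q[:2]).T)-q[2]
    r=least_squares(f,[*P.mean(0),.031],loss='soft_l1',f_scale=.001).x; return r
for nm,mk in dict(teal=(abs(H-90)<12)&(S>50),purple=(abs(H-150)<14)&(S>50)).items():
    mk[:, :232]=0; mk[:,309:]=0; mk[:160]=0; mk[230:]=0
    for i,st,cc,m in blobs(mk,40):
        ys,xs=np.nonzero(m); print(nm,st.tolist(),circ(np.c_[xs,ys],.008).round(4))
E
```

```text
elbow z 0.1199 top rect mm ((703.1838989257812, 32.52305221557617), (31.95534324645996, 32.115394592285156), 17.24335289001465) mean [0.7033 0.0331 0.1185] 95
low pts 108
[[0.752 0.049 0.108]
 [0.752 0.046 0.1  ]
 [0.747 0.046 0.105]
 [0.746 0.043 0.098]
 [0.741 0.043 0.103]
 [0.738 0.043 0.104]
 [0.736 0.043 0.101]
 [0.732 0.046 0.104]
 [0.73  0.049 0.101]
 [0.729 0.032 0.103]
 [0.726 0.035 0.103]
 [0.702 0.05  0.111]
 [0.687 0.044 0.111]
 [0.692 0.015 0.095]
 [0.687 0.029 0.101]
 [0.684 0.041 0.103]
 [0.688 0.023 0.088]
 [0.688 0.029 0.079]]
mark [0.65951089 0.04057455] [-0.97771622  0.20993092] -12.118304081404887 54
station ((722.223876953125, 12.313095092773438), (179.36444091796875, 180.13720703125), 87.95130920410156) 0.04856752167722233
teal [235, 165, 22, 21, 127] [0.5463 0.0629 0.0304]
teal [260, 165, 22, 21, 120] [ 0.5456 -0.0132  0.0304]
teal [284, 165, 22, 21, 128] [ 0.5448 -0.0893  0.0304]
purple [235, 200, 22, 22, 108] [0.4361 0.0637 0.0303]
purple [260, 200, 22, 22, 110] [ 0.4355 -0.0124  0.0304]
purple [285, 200, 22, 22, 108] [ 0.4348 -0.0887  0.0304]
```

```bash
cat > go.py <<'E'
# usage: python3 go.py x y z psi_deg  -> needed shift in tool axes (cm) & turn, TCP target
import sys
from h import *
from scipy.spatial.transform import Rotation as Ro
s=arm.sense(); R=Ro.from_rotvec(s['tcp_rot']).as_matrix(); psi=np.degrees(np.arctan2(R[1,1],R[0,1]))
print('t',round(float(s['time_s']),2),'pos',np.round(s['ee_pos'],4),'psi',round(psi,2),'tilt',np.round(np.degrees(np.arccos(-R[2,2])),2),'q6',round(float(s['joint_pos'][5]),3),'F',np.round(s['ft_force'],1),'T',np.round(s['wrist_torque'],2),'open',round(float(s['opening']),4))
if len(sys.argv)>3:
    g=np.array(sys.argv[1:4],float); e=g-s['ee_pos']; print('shift cm tool',np.round(R.T@e*100,2))
    if len(sys.argv)>4:
        a=float(sys.argv[4]); dp=psi-a; dp=(dp+180)%360-180; print('az deg',round(dp,2), 'shift after turn',end=' ')
        R2=R@Ro.from_euler('z',dp,degrees=True).as_matrix(); print(np.round(R2.T@e*100,2))
E
echo ok
```

```text
ok
```

servo_tool(plan=[[0,0,-7,0,0,0,-1],[0,0,-7,0,0,0,-1],[0,0,-7,0,0,0,-1],[0,0,-7,0,0,0,-1],[0,0,-7,0,0,0,-1]], force=30)

```text
time_s: 0.6
ee_pos: [0.1851, 0.5705, 0.3021]
tcp_rot: [0.473, -3.105, 0.002]
ft_force: [-1.0, 0.4, -0.4]
opening: 0.0927
```

```bash
python3 go.py .7033 .0325 .28 107
```

```text
t 0.6 pos [0.1851 0.5705 0.3021] psi 107.31 tilt 0.07 q6 -0.701 F [-1.   0.4 -0.4] T [ 0.04 -0.01  0.  ] open 0.0927
shift cm tool [-33.47 -66.78   2.24]
az deg 0.31 shift after turn [-33.83 -66.59   2.24]
```

servo_tool(plan=[[0,0,0,-2.1,-4.1,0,-1],[0,0,0,-2.1,-4.1,0,-1],[0,0,0,-2.1,-4.1,0,-1],[0,0,0,-2.1,-4.1,0,-1],[0,0,0,-2.1,-4.1,0,-1]])

```text
time_s: 1.1
ee_pos: [0.3463, 0.4039, 0.3023]
tcp_rot: [0.465, -3.106, 0.001]
ft_force: [1.0, 0.7, 0.0]
opening: 0.093
```

servo_tool(plan=[[0,0,0,-2.1,-4.1,0,-1],[0,0,0,-2.1,-4.1,0,-1],[0,0,0,-2.1,-4.1,0,-1],[0,0,0,-2.1,-4.1,0,-1],[0,0,0,-2.1,-4.1,0,-1]])

```text
time_s: 1.6
ee_pos: [0.5069, 0.2385, 0.3024]
tcp_rot: [0.465, -3.107, -0.0]
ft_force: [0.1, 0.5, -0.1]
opening: 0.0929
```

servo_tool(plan=[[0,0,0,-2.1,-4.1,0,-1],[0,0,0,-2.1,-4.1,0,-1],[0,0,0,-2.1,-4.1,0,-1],[0,0,0,-2.1,-4.1,0,-1],[0,0,0,0,0,0,-1]])

```text
time_s: 2.1
ee_pos: [0.6367, 0.1031, 0.301]
tcp_rot: [0.457, -3.107, 0.003]
ft_force: [-0.6, 1.0, -0.3]
opening: 0.0932
```

```bash
python3 go.py .7033 .0325 .28 107; python3 - <<'E'
from meas import *
p,d=arm.capture('side'); cv2.imwrite('pics/s1.png',p); crop(p,270,380,120,220,6,'pics/s1c.png')
E
```

```text
t 2.1 pos [0.6367 0.1031 0.301 ] psi 106.74 tilt 0.13 q6 -1.781 F [-0.6  1.  -0.3] T [ 0.05  0.01 -0.  ] open 0.0932
shift cm tool [-4.35 -8.67  2.1 ]
az deg -0.26 shift after turn [-4.31 -8.69  2.1 ]
```

View pics/s1c.png

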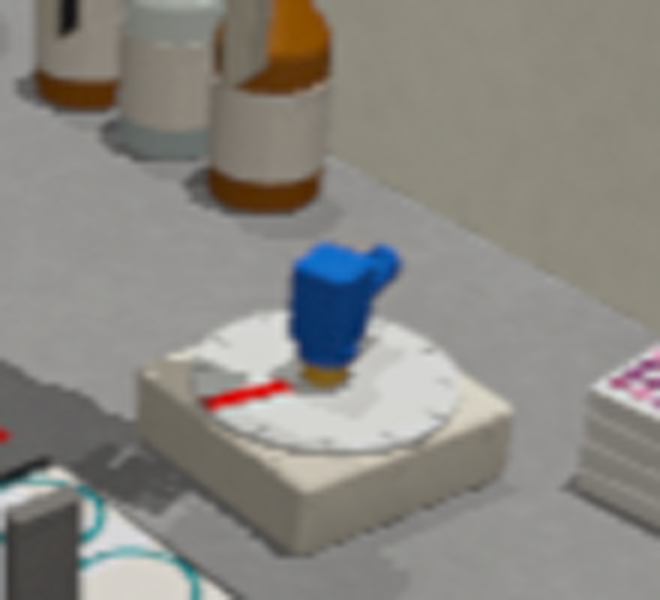

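```bash
python3 - <<'E'
from meas import *
p=cv2.imread('pics/s1.png')
print('pred top',proj('side',[.7033,.0325,.1155]),'obs 325.5 163.7')
# fit ring disc in side: white ring ellipse -> world circle at z=.05 ; mark in side
H,S,V=hsv(p)
m=((H<8)|(H>172))&(S>130); m[:150]=0; m[195:]=0; m[:,:295]=0; m[:,330:]=0
ys,xs=np.nonzero(m); P=plane('side',np.c_[xs,ys],.05)[:,:2]; c=P.mean(0); w,v=np.linalg.eigh(np.cov((P-c).T)); print('side mark',c,v[:,1],len(P))
a=np.radians(np.arange(0,360,3)); 
for ax in ([.7033,.0325],):
    im=cv2.resize(p[120:220,270:380],None,fx=7,fy=7,interpolation=cv2.INTER_CUBIC)
    q=proj('side',np.c_[ax[0]+.069*np.cos(a),ax[1]+.069*np.sin(a),0*a+.05])
    for u in (q-[270,120])*7+3: cv2.circle(im,tuple(u.astype(int).tolist()),2,(0,255,0),-1)
    t=np.radians(168.5); q=proj('side',[[ax[0]+r*np.cos(t),ax[1]+r*np.sin(t),.051] for r in (.021,.069)])
    q=((q-[270,120])*7+3).astype(int); cv2.line(im,tuple(q[0].tolist()),tuple(q[1].tolist()),(255,255,0),1)
    cv2.imwrite('pics/s1o.png',im)
p=cv2.imread('pics/top0.png'); im=cv2.resize(p[90:165,215:300],None,fx=8,fy=8,interpolation=cv2.INTER_CUBIC)
q=proj('top',np.c_[.7033+.069*np.cos(a),.0325+.069*np.sin(a),0*a+.05])
for u in (q-[215,90])*8+3.5: cv2.circle(im,tuple(u.astype(int).tolist()),2,(0,255,0),-1)
q=proj('top',[[.7033+r*np.cos(t),.0325+r*np.sin(t),.051] for r in (.021,.069)])
q=((q-[215,90])*8+3.5).astype(int); cv2.line(im,tuple(q[0].tolist()),tuple(q[1].tolist()),(255,255,0),1)
t=np.radians(17)
q=proj('top',[[.7033+r*np.cos(t),.0325+r*np.sin(t),.101] for r in (.017,.055)])
q=((q-[215,90])*8+3.5).astype(int); cv2.line(im,tuple(q[0].tolist()),tuple(q[1].tolist()),(0,255,255),1)
cv2.imwrite('pics/t0o.png',im)
E
```

```text
pred top [[324.81832882 162.38764968]] obs 325.5 163.7
side mark [0.6547256  0.03668098] [-0.98235032  0.18705037] 26
```

View pics/s1o.png

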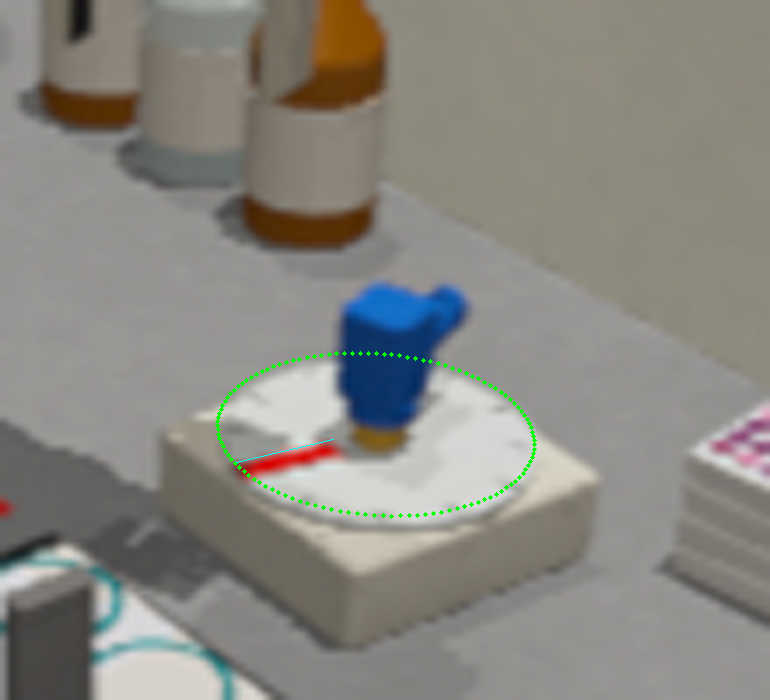

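View pics/t0o.png

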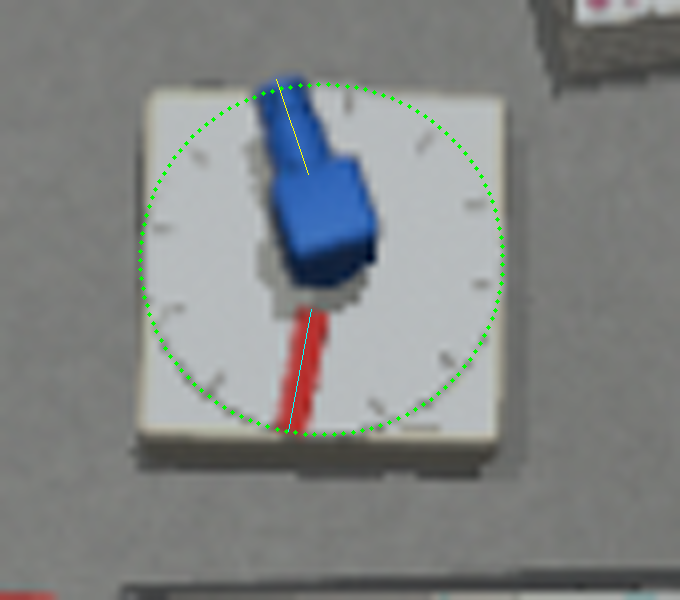

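servo_tool(plan=[[0,0,-0.4,-2.2,-4.4,0,-1],[0,0,0,-2.2,-4.4,0,-1],[0,0,0,0,0,2,-1],[0,0,0,0,0,0,-1],[0,0,0,0,0,0,-1]])

```text
time_s: 2.65
ee_pos: [0.7013, 0.0382, 0.2819]
tcp_rot: [0.477, -3.103, -0.001]
ft_force: [-0.3, 0.1, 0.3]
opening: 0.0931
```

```bash
python3 go.py .7033 .0315 .162 107.2
```

```text
t 2.65 pos [0.7013 0.0382 0.2819] psi 107.49 tilt 0.15 q6 -1.895 F [-0.3  0.1  0.3] T [0.1  0.01 0.03] open 0.0931
shift cm tool [-0.02 -0.72 11.99]
az deg 0.29 shift after turn [-0.02 -0.72 11.99]
```

servo_tool(plan=[[0,0,0.2,0,-0.7,0,-1],[0,0,0,0,0,4,-1],[0,0,0,0,0,4,-1],[0,0,0,0,0,3,-1],[0,0,0,0,0,1,-1]])

```text
time_s: 3.15
ee_pos: [0.7024, 0.0309, 0.1595]
tcp_rot: [0.471, -3.101, -0.001]
ft_force: [-1.2, 0.3, -0.3]
opening: 0.0928
```

servo_tool(plan=[[0,0,0,0,0,0,-1],[0,0,0,0,0,0,-1]])

```text
time_s: 3.35
ee_pos: [0.7056, 0.0305, 0.1655]
tcp_rot: [-0.471, 3.103, -0.001]
ft_force: [-0.1, -0.2, 1.1]
opening: 0.0925
```

```bash
python3 go.py .7033 .0315 .162 107.2
```

```text
t 3.35 pos [0.7056 0.0305 0.1655] psi 107.25 tilt 0.19 q6 -1.901 F [-0.1 -0.2  1.1] T [ 0.04  0.02 -0.02] open 0.0925
shift cm tool [0.19 0.16 0.35]
az deg 0.05 shift after turn [0.19 0.16 0.35]
```

servo_tool(plan=[[0,0,0,0,0,0,-1],[0,0,0,0,0,0,-1]])

```text
time_s: 3.55
ee_pos: [0.7057, 0.0302, 0.1654]
tcp_rot: [-0.47, 3.103, -0.001]
ft_force: [1.0, -0.6, -0.5]
opening: 0.0927
```

```bash
python3 go.py .7033 .0315 .162 107.2
```

```text
t 3.55 pos [0.7057 0.0302 0.1654] psi 107.23 tilt 0.21 q6 -1.901 F [ 1.  -0.6 -0.5] T [ 0.01 -0.02 -0.05] open 0.0927
shift cm tool [0.19 0.19 0.33]
az deg 0.03 shift after turn [0.19 0.19 0.33]
```

servo_tool(plan=[[0,0,0,0.2,0.2,0.3,-1],[0,0,0,0,0,0,-1],[0,0,0,0,0,0,1],[0,0,0,0,0,0,1],[0,0,0,0,0,0,1]], force=15)

```text
time_s: 4.05
ee_pos: [0.702, 0.0315, 0.1597]
tcp_rot: [-0.47, 3.106, -0.0]
ft_force: [-0.3, -0.3, 0.2]
opening: 0.0736
```

servo_tool(plan=[[0,0,0,0,0,0,1],[0,0,0,0,0,0,1],[0,0,0,0,0,0,1],[0,0,0,0,0,0,1],[0,0,0,0,0,0,1]])

```text
time_s: 4.55
ee_pos: [0.7021, 0.0311, 0.1598]
tcp_rot: [-0.47, 3.106, -0.001]
ft_force: [3.6, -13.2, -1.8]
opening: 0.0341
```

```bash
python3 go.py .7033 .0315 .162 107.2
```

```text
t 4.55 pos [0.7021 0.0311 0.1598] psi 107.21 tilt 0.05 q6 -1.899 F [  3.6 -13.2  -1.8] T [-1.89 -0.54 -0.  ] open 0.0341
shift cm tool [-0.12  0.   -0.22]
az deg 0.01 shift after turn [-0.12  0.   -0.22]
```

servo_tool(plan=[[0,0,0,0,-0.1,0,1],[0,0,0,0,0,0,1],[0,0,0,0,0,0,1]], force=40)

```text
time_s: 4.85
ee_pos: [0.7022, 0.0309, 0.1597]
tcp_rot: [0.471, -3.106, -0.001]
ft_force: [-0.2, 1.2, 1.2]
opening: 0.0341
```

```bash
python3 go.py .7033 .0315 .162 107.2
```

```text
t 4.85 pos [0.7022 0.0309 0.1597] psi 107.23 tilt 0.03 q6 -1.901 F [-0.2  1.2  1.2] T [ 0.39  0.15 -0.05] open 0.0341
shift cm tool [-0.12  0.03 -0.23]
az deg 0.03 shift after turn [-0.12  0.03 -0.23]
```

servo_tool(plan=[[0,0,4,0,0,0.007,1],[0,0,4,0,0,0.007,1],[0,0,4,0,0,0.007,1],[0,0,4,0,0,0.007,1],[0,0,4,0,0,0.007,1]])

```text
time_s: 5.35
ee_pos: [0.7022, 0.0312, 0.1594]
tcp_rot: [-0.08, -3.14, -0.001]
ft_force: [-2.6, 2.6, 0.8]
opening: 0.034
```

```bash
python3 go.py .7033 .0315 .162 107.2
```

```text
t 5.35 pos [0.7022 0.0312 0.1594] psi 87.09 tilt 0.04 q6 -1.549 F [-2.6  2.6  0.8] T [0.61 0.16 0.12] open 0.034
shift cm tool [-0.11  0.04 -0.26]
az deg -20.11 shift after turn [-0.11 -0.   -0.26]
```

servo_tool(plan=[[0,0,5,0,0,0.008,1],[0,0,5,0,0,0.008,1],[0,0,5,0,0,0.008,1],[0,0,5,0,0,0.008,1],[0,0,5,0,0,0.008,1]])

```text
time_s: 5.85
ee_pos: [0.7023, 0.0317, 0.159]
tcp_rot: [-0.758, -3.049, -0.002]
ft_force: [0.2, 4.5, 0.0]
opening: 0.0336
```

```bash
python3 go.py .7033 .0315 .162 107.2
```

```text
t 5.85 pos [0.7023 0.0317 0.159 ] psi 62.06 tilt 0.08 q6 -1.112 F [0.2 4.5 0. ] T [ 0.92 -0.04  0.14] open 0.0336
shift cm tool [-0.09  0.03 -0.3 ]
az deg -45.14 shift after turn [-0.09 -0.05 -0.3 ]
```

servo_tool(plan=[[0,0,5,0,0,0.008,1],[0,0,5,0,0,0.008,1],[0,0,5,0,0,0.008,1],[0,0,5,0,0,0.008,1],[0,0,5,0,0,0.008,1]])

```text
time_s: 6.35
ee_pos: [0.7026, 0.0321, 0.1586]
tcp_rot: [1.4, 2.812, 0.003]
ft_force: [2.6, 7.0, -0.3]
opening: 0.0338
```

servo_tool(plan=[[0,0,5,0,0,0.008,1],[0,0,5,0,0,0.008,1],[0,0,5,0,0,0.008,1],[0,0,5,0,0,0.008,1],[0,0,5,0,0,0.008,1]])

```text
time_s: 6.85
ee_pos: [0.703, 0.0322, 0.1582]
tcp_rot: [1.975, 2.443, 0.005]
ft_force: [5.2, 7.1, -2.9]
opening: 0.0338
```

```bash
python3 go.py .7033 .0315 .162 107.2
```

```text
t 6.85 pos [0.703  0.0322 0.1582] psi 12.08 tilt 0.17 q6 -0.239 F [ 5.2  7.1 -2.9] T [ 1.11 -0.85  0.05] open 0.0338
shift cm tool [-0.08  0.01 -0.38]
az deg -95.12 shift after turn [-0.   -0.08 -0.38]
```

servo_tool(plan=[[0,0,5,0.05,0.05,0.008,1],[0,0,5,0,0,0.008,1],[0,0,5,0,0,0.008,1],[0,0,5,0,0,0.008,1],[0,0,5,0,0,0.008,1]])

```text
time_s: 7.35
ee_pos: [0.7036, 0.0323, 0.1578]
tcp_rot: [2.457, 1.957, 0.004]
ft_force: [6.6, 5.4, -4.2]
opening: 0.0337
```

servo_tool(plan=[[0,0,5,0,0,0.008,1],[0,0,5,0,0,0.008,1],[0,0,5,0,0,0.008,1],[0,0,5,0,0,0.008,1],[0,0,5,0,0,0.008,1]])

```text
time_s: 7.85
ee_pos: [0.7039, 0.0321, 0.1574]
tcp_rot: [2.822, 1.378, 0.006]
ft_force: [9.3, 4.6, -5.7]
opening: 0.0337
```

servo_tool(plan=[[0,0,5,0,0,0.008,1],[0,0,5,0,0,0.008,1],[0,0,5,0,0,0.008,1],[0,0,5,0,0,0.008,1],[0,0,5,0,0,0.008,1]])

```text
time_s: 8.35
ee_pos: [0.7042, 0.0317, 0.157]
tcp_rot: [3.054, 0.735, 0.007]
ft_force: [10.1, 2.8, -5.8]
opening: 0.034
```

servo_tool(plan=[[0,0,5,0,0,0.008,1],[0,0,5,0,0,0.008,1],[0,0,5,0,0,0.008,1],[0,0,5,0,0,0.008,1],[0,0,5,0,0,0.008,1]])

```text
time_s: 8.85
ee_pos: [0.7043, 0.0312, 0.1566]
tcp_rot: [3.141, 0.056, 0.007]
ft_force: [11.5, 1.2, -7.5]
opening: 0.0338
```

```bash
python3 go.py .7033 .0315 .162 107.2; python3 - <<'E'
from meas import *
for n in ('side','top'):
    p,d=arm.capture(n); cv2.imwrite(f'pics/{n}2.png',p); np.save(f'pics/{n}2.npy',d)
a=cv2.imread('pics/side2.png')[120:220,270:380]; b=cv2.imread('pics/top2.png')[90:190,215:325]
cv2.imwrite('pics/c2.png',cv2.resize(np.vstack([a,b]),None,fx=3,fy=3,interpolation=cv2.INTER_CUBIC))
E
```

```text
t 8.85 pos [0.7043 0.0312 0.1566] psi -87.97 tilt 0.25 q6 1.507 F [11.5  1.2 -7.5] T [ 0.01 -1.5   0.09] open 0.0338
shift cm tool [-0.1  -0.03 -0.54]
az deg 164.83 shift after turn [ 0.09  0.05 -0.54]
```

View pics/c2.png

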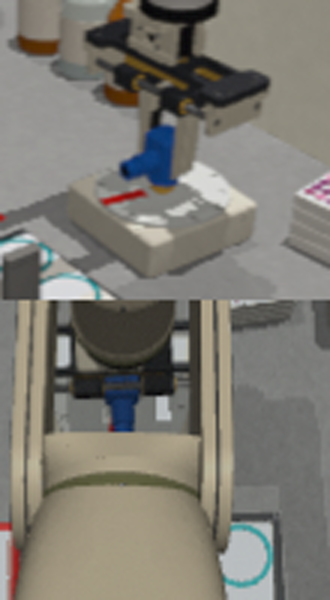

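servo_tool(plan=[[0,0,4,0,0,0.0,1],[0,0,4,0,0,0.0,1],[0,0,4,0,0,0.0,1],[0,0,0,0,0,0,1],[0,0,0,0,0,0,1]])

```text
time_s: 9.45
ee_pos: [0.7043, 0.0309, 0.1564]
tcp_rot: [-3.13, 0.268, -0.007]
ft_force: [11.4, 1.4, -8.2]
opening: 0.0338
```

```bash
python3 go.py .7033 .0315 .162 107.2
```

```text
t 9.45 pos [0.7043 0.0309 0.1564] psi -99.8 tilt 0.24 q6 1.713 F [11.4  1.4 -8.2] T [-0.02 -1.57 -0.13] open 0.0338
shift cm tool [-0.1  -0.04 -0.56]
az deg 153.0 shift after turn [ 0.07  0.08 -0.56]
```

servo_tool(plan=[[0,0,0,0,0,0,0],[0,0,0,0,0,0,-1],[0,0,0,0,0,0,-1],[0,0,0,0,0,0,-1],[0,0,0,0,0,0,-1]])

```text
time_s: 9.95
ee_pos: [0.7026, 0.0312, 0.1567]
tcp_rot: [3.13, -0.268, -0.0]
ft_force: [-1.1, -0.4, 0.9]
opening: 0.069
```

servo_tool(plan=[[0,0,0,0,0,0,-1],[0,0,0,0,0,-2,-1],[0,0,0,0,0,-4,-1],[0,0,0,0,0,-4,-1],[0,0,0,0,0,-2,-1]])

```text
time_s: 10.45
ee_pos: [0.7039, 0.0311, 0.2817]
tcp_rot: [-3.13, 0.268, -0.009]
ft_force: [1.0, -0.3, 0.4]
opening: 0.0929
```

servo_tool(plan=[[0,0,0,-1.8,4.2,0,-1],[0,0,0,-1.8,4.2,0,-1],[0,0,0,-1.8,4.2,0,-1],[0,0,0,-1.8,4.2,0,-1],[0,0,0,-1.8,4.2,0,-1]])

```text
time_s: 10.95
ee_pos: [0.5771, -0.1617, 0.2768]
tcp_rot: [3.13, -0.267, 0.001]
ft_force: [0.3, -0.4, 0.1]
opening: 0.0927
```

```bash
cat > look.py <<'E'
from meas import *
import sys
k=sys.argv[1]
for n in ('side','top'):
    p,d=arm.capture(n); cv2.imwrite(f'pics/{n}{k}.png',p); np.save(f'pics/{n}{k}.npy',d)
E
python3 look.py 3; python3 - <<'E'
from meas import *
a=cv2.imread('pics/side3.png')[120:210,280:380]; b=cv2.imread('pics/top3.png')[85:165,205:305]
cv2.imwrite('pics/c3.png',cv2.resize(np.hstack([a[:80],b]),None,fx=4,fy=4,interpolation=cv2.INTER_CUBIC))
E
```

```text
(no output)
```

View pics/c3.png

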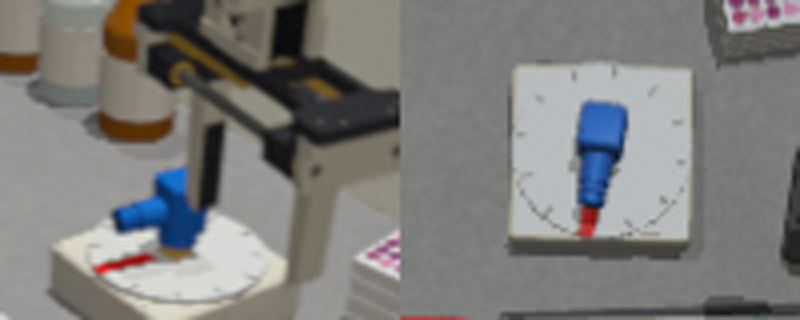

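```bash
python3 - <<'E'
from meas import *
p=cv2.imread('pics/top3.png'); d=np.load('pics/top3.npy')
P,c,o=elbow(p,d)
H,S,V=hsv(p); m=(abs(H-113)<14)&(S>90); 
b=p.astype(float)
def line(mask,z,r0,r1,wt):
    L=[]
    for r in range(r0,r1):
        xs=np.nonzero(mask[r,235:270])[0]+235
        if len(xs)<2: continue
        w=wt[r,xs[0]-2:xs[-1]+3].clip(0); x=np.arange(xs[0]-2,xs[-1]+3)
        L.append((( w*x).sum()/w.sum(),r,len(xs)))
    L=np.array(L); W=plane('top',L[:,:2],z)
    return L,W
wt=b[...,0]-b[...,2]   # blue minus red
for z in (.083,):
    L,W=line(m,z,124,137,wt); print(np.c_[L,W[:,:2]].round(4))
    f=np.polyfit(W[:,0],W[:,1],1); print('tube ang',180-np.degrees(np.arctan(-f[0]))*1, np.degrees(np.arctan2(-f[0],-1)),'y at .7033',np.polyval(f,.7033))
p0=cv2.imread('pics/top0.png').astype(float); wr=p0[...,2]-p0[...,1]
H0,S0,V0=hsv(p0.astype(np.uint8)); mr=((H0<8)|(H0>172))&(S0>110)
L,W=line(mr,.051,129,144,wr); f=np.polyfit(W[:,0],W[:,1],1); print('mark ang',np.degrees(np.arctan2(-f[0],-1)),'y at .7033',np.polyval(f,.7033)); print(np.c_[L,W[:,:2]].round(4))
E
```

```text
elbow z 0.1156 top rect mm ((702.3004760742188, 31.582658767700195), (31.258403778076172, 28.789011001586914), 80.1566390991211) mean [0.7021 0.0321 0.1148] 85
[[2.544209e+02 1.240000e+02 9.000000e+00 6.867000e-01 3.400000e-02]
 [2.541382e+02 1.250000e+02 8.000000e+00 6.836000e-01 3.490000e-02]
 [2.537871e+02 1.260000e+02 8.000000e+00 6.806000e-01 3.600000e-02]
 [2.535424e+02 1.270000e+02 8.000000e+00 6.776000e-01 3.670000e-02]
 [2.533927e+02 1.280000e+02 8.000000e+00 6.745000e-01 3.720000e-02]
 [2.532710e+02 1.290000e+02 7.000000e+00 6.715000e-01 3.760000e-02]
 [2.530964e+02 1.300000e+02 7.000000e+00 6.684000e-01 3.820000e-02]
 [2.529097e+02 1.310000e+02 7.000000e+00 6.654000e-01 3.880000e-02]
 [2.528360e+02 1.320000e+02 6.000000e+00 6.624000e-01 3.900000e-02]
 [2.524137e+02 1.330000e+02 6.000000e+00 6.594000e-01 4.030000e-02]
 [2.523342e+02 1.340000e+02 6.000000e+00 6.563000e-01 4.060000e-02]
 [2.525470e+02 1.350000e+02 6.000000e+00 6.533000e-01 4.000000e-02]
 [2.540340e+02 1.360000e+02 3.000000e+00 6.502000e-01 3.570000e-02]]
tube ang 172.7752986479602 172.77529864796023 y at .703
[... 401 characters left out ...]
0e-01 3.870000e-02]
 [2.527316e+02 1.340000e+02 4.000000e+00 6.649000e-01 3.930000e-02]
 [2.524754e+02 1.350000e+02 4.000000e+00 6.618000e-01 4.010000e-02]
 [2.524379e+02 1.360000e+02 4.000000e+00 6.587000e-01 4.030000e-02]
 [2.521243e+02 1.370000e+02 3.000000e+00 6.556000e-01 4.130000e-02]
 [2.519540e+02 1.380000e+02 3.000000e+00 6.525000e-01 4.180000e-02]
 [2.517113e+02 1.390000e+02 4.000000e+00 6.494000e-01 4.260000e-02]
 [2.514879e+02 1.400000e+02 4.000000e+00 6.463000e-01 4.330000e-02]
 [2.514254e+02 1.410000e+02 4.000000e+00 6.432000e-01 4.360000e-02]
 [2.511963e+02 1.420000e+02 3.000000e+00 6.401000e-01 4.430000e-02]
 [2.510518e+02 1.430000e+02 3.000000e+00 6.370000e-01 4.480000e-02]]
```

servo_tool(plan=[[0,0,-4.9,0,0,0,-0.5],[0,0,-4.9,0,0,0,-0.5],[0,0,0,0,0,0,-0.5]], force=15)

```text
time_s: 11.35
ee_pos: [0.5786, -0.1601, 0.2767]
tcp_rot: [-3.141, -0.003, -0.001]
ft_force: [0.3, 0.8, 0.7]
opening: 0.0736
```

```bash
python3 go.py .489 -.391 .22 -90
```

```text
t 11.35 pos [ 0.5786 -0.1601  0.2767] psi -89.9 tilt 0.02 q6 1.213 F [0.3 0.8 0.7] T [0.02 0.15 0.02] open 0.0736
shift cm tool [-9.   23.07  5.67]
az deg 0.1 shift after turn [-8.96 23.09  5.67]
```

servo_tool(plan=[[0,0,0,-1.5,3.9,1,-0.5],[0,0,0,-1.5,3.9,1,-0.5],[0,0,0,-1.5,3.9,1,-0.5],[0,0,0,-1.5,3.9,1,-0.5],[0,0,0,-1.5,3.9,1,-0.5]])

```text
time_s: 11.85
ee_pos: [0.5032, -0.3565, 0.2263]
tcp_rot: [3.141, -0.003, 0.001]
ft_force: [0.2, -0.3, 0.1]
opening: 0.0694
```

servo_tool(plan=[[0,0,0,-1.5,3.6,0.7,-0.5],[0,0,0,0,0,0,-0.5],[0,0,0,0,0,0,-0.5]])

```text
time_s: 12.15
ee_pos: [0.4883, -0.3917, 0.2191]
tcp_rot: [-3.141, 0.005, 0.001]
ft_force: [-0.5, -0.2, 0.1]
opening: 0.0699
```

```bash
python3 go.py .489 -.391 .103 -90;python3 look.py 4; python3 - <<'E'
from meas import *
p=cv2.imread('pics/side4.png');crop(p,230,460,190,360,3.4,'pics/c4.png')
E
```

```text
t 12.15 pos [ 0.4883 -0.3917  0.2191] psi -90.18 tilt 0.06 q6 0.816 F [-0.5 -0.2  0.1] T [-0.01  0.11 -0.01] open 0.0699
shift cm tool [ 0.08 -0.06 11.61]
az deg -0.18 shift after turn [ 0.08 -0.06 11.61]
```

View pics/c4.png

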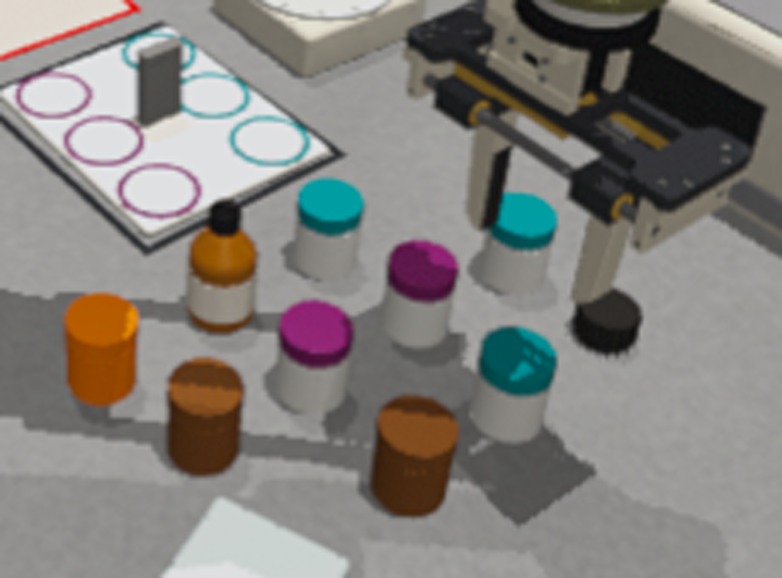

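```bash
cat > lids.py <<'E'
from meas import *
import sys
def lids(n,p,z=.058):
    H,S,V=hsv(p); out=[]
    for nm,mk in dict(teal=(abs(H-90)<10)&(S>120),purple=(abs(H-150)<13)&(S>100)).items():
        for i,st,c,m in blobs(mk,80):
            P=plane(n,c,z)[0]; out.append((nm,np.round(c,1).tolist(),int(st[4]),np.round(P[:2],3).tolist()))
    return out
if __name__=='__main__':
    k=sys.argv[1]
    for n in sys.argv[2:]:
        for o in lids(n,cv2.imread(f'pics/{n}{k}.png')):
            if -.45<o[3][1]<.2 and o[3][0]<.7: print(n,*o)
E
python3 lids.py 4 side top; python3 lids.py 0 side | grep -v "0.0"
```

```text
side teal [326.7, 250.2] 252 [0.486, -0.223]
side teal [383.7, 254.6] 251 [0.585, -0.313]
side teal [381.8, 295.7] 348 [0.481, -0.401]
side purple [353.9, 269.0] 280 [0.492, -0.308]
side purple [322.5, 287.6] 337 [0.394, -0.311]
top teal [366.5, 155.5] 190 [0.593, -0.302]
top teal [338.4, 188.9] 198 [0.493, -0.212]
top purple [366.7, 186.5] 194 [0.499, -0.298]
top purple [369.4, 219.3] 199 [0.401, -0.301]
side teal [326.7, 250.2] 252 [0.486, -0.223]
side teal [383.2, 254.4] 267 [0.585, -0.312]
side teal [381.9, 295.6] 360 [0.482, -0.401]
side purple [354.0, 269.0] 285 [0.492, -0.308]
side purple [322.6, 287.6] 333 [0.395, -0.311]
```

servo_tool(plan=[[0,0,0,0,0,4,-0.5],[0,0,0,0,0,4,-0.5],[0,0,0,0,0,2.6,-0.5],[0,0,0,0,0,1,-0.5],[0,0,0,0,0,0,-0.5]])

```text
time_s: 12.75
ee_pos: [0.4885, -0.3899, 0.1024]
tcp_rot: [-3.14, -0.002, 0.003]
ft_force: [0.2, 0.5, -0.2]
opening: 0.0698
```

servo_tool(plan=[[0,0,0,0,0,0,1],[0,0,0,0,0,0,1],[0,0,0,0,0,0,1],[0,0,0,0,0,0,1],[0,0,0,0,0,0,1]])

```text
time_s: 13.25
ee_pos: [0.4893, -0.3924, 0.1055]
tcp_rot: [3.14, 0.0, 0.004]
ft_force: [-0.2, 0.8, 6.6]
opening: 0.0475
```

```bash
python3 go.py .489 -.391 .103 -90
```

```text
t 13.25 pos [ 0.4893 -0.3924  0.1055] psi -89.99 tilt 0.17 q6 0.813 F [-0.2  0.8  6.6] T [0.17 0.13 0.05] open 0.0475
shift cm tool [-0.03 -0.14  0.25]
az deg 0.01 shift after turn [-0.03 -0.14  0.25]
```

servo_tool(plan=[[0,0,0,0,0,-1.5,1],[0,0,0,0,0,-3,1],[0,0,0,0,0,-4,1],[0,0,0,0,0,-3,1],[0,0,0,0,0,0,1]])

```text
time_s: 13.75
ee_pos: [0.4904, -0.3935, 0.226]
tcp_rot: [3.135, 0.0, 0.012]
ft_force: [0.9, -0.9, 0.4]
opening: 0.0477
```

servo_tool(plan=[[0,0,0,0.3,-2,0,1],[0,0,0,0.6,-4.0,0,1],[0,0,0,0.6,-4.0,0,1],[0,0,0,0.6,-4.0,0,1],[0,0,0,0.6,-4.0,0,1]])

```text
time_s: 14.25
ee_pos: [0.5148, -0.2099, 0.2182]
tcp_rot: [-3.141, 0.0, 0.001]
ft_force: [-0.3, 0.3, -0.9]
opening: 0.0479
```

servo_tool(plan=[[0,0,0,0.6,-4,0,1],[0,0,0,0.6,-4.0,0,1],[0,0,0,0.6,-4.0,0,1],[0,0,0,0.6,-4.0,0,1],[0,0,0,0.3,-2.0,0,1]])

```text
time_s: 14.75
ee_pos: [0.5418, -0.0285, 0.2183]
tcp_rot: [-3.141, -0.004, 0.001]
ft_force: [0.1, -0.4, -1.6]
opening: 0.0476
```

servo_tool(plan=[[0,0,0,0,0,0,1],[0,0,0,0,0,0,1],[0,0,0,0,0,0,1]])

```text
time_s: 15.05
ee_pos: [0.542, -0.0325, 0.2184]
tcp_rot: [3.141, -0.001, -0.001]
ft_force: [-0.7, 0.7, -1.2]
opening: 0.0478
```

```bash
python3 go.py .5456 -.0132 .115 -90
```

```text
t 15.05 pos [ 0.542  -0.0325  0.2184] psi -90.03 tilt 0.04 q6 1.417 F [-0.7  0.7 -1.2] T [-0.    0.12  0.  ] open 0.0478
shift cm tool [ 0.37 -1.93 10.34]
az deg -0.03 shift after turn [ 0.37 -1.93 10.34]
```

servo_tool(plan=[[0,0,0,0.4,-1.9,0,1],[0,0,0,0,0,4,1],[0,0,0,0,0,4,1],[0,0,0,0,0,1.5,1],[0,0,0,0,0,0,1]])

```text
time_s: 15.55
ee_pos: [0.5441, -0.0132, 0.1208]
tcp_rot: [-3.141, 0.002, 0.009]
ft_force: [-0.9, -0.5, -1.5]
opening: 0.0475
```

servo_tool(plan=[[0,0,0,0,0,0,1],[0,0,0,0,0,0,1]])

```text
time_s: 15.75
ee_pos: [0.5479, -0.0131, 0.1261]
tcp_rot: [3.141, -0.0, 0.006]
ft_force: [0.3, -0.1, -0.3]
opening: 0.0477
```

```bash
python3 go.py .5456 -.0132 .1135 -90
```

```text
t 15.75 pos [ 0.5479 -0.0131  0.1261] psi -90.01 tilt 0.22 q6 1.454 F [ 0.3 -0.1 -0.3] T [ 0.02  0.16 -0.  ] open 0.0477
shift cm tool [-0.23  0.01  1.26]
az deg -0.01 shift after turn [-0.23  0.01  1.26]
```

servo_tool(plan=[[0,0,0,-0.2,0,0.6,1],[0,0,0,0,0,0.5,1],[0,0,0,0,0,0,1],[0,0,0,0,0,0,1]])

```text
time_s: 16.15
ee_pos: [0.5446, -0.0125, 0.1129]
tcp_rot: [3.141, 0.001, 0.001]
ft_force: [0.5, -0.1, 0.2]
opening: 0.0475
```

```bash
python3 go.py .5456 -.0132 .1135 -90
```

```text
t 16.15 pos [ 0.5446 -0.0125  0.1129] psi -89.98 tilt 0.05 q6 1.453 F [ 0.5 -0.1  0.2] T [-0.08 -0.02 -0.03] open 0.0475
shift cm tool [ 0.1   0.07 -0.06]
az deg 0.02 shift after turn [ 0.1   0.07 -0.06]
```

servo_tool(plan=[[0,0,0,0,0,0,-0.4],[0,0,0,0,0,0,-0.4],[0,0,0,0,0,0,-0.4],[0,0,0,0,0,-1,-0.4],[0,0,0,0,0,-3,-0.5]])

```text
time_s: 16.65
ee_pos: [0.542, -0.0123, 0.1502]
tcp_rot: [-3.141, -0.0, 0.01]
ft_force: [0.4, -1.0, 0.5]
opening: 0.0685
```

servo_tool(plan=[[0,0,0,0,0,-4,-0.5],[0,0,0,0,0,-3.5,-0.5],[0,0,-8,0,4,0,-0.5],[0,0,-8,0,4,0,-0.5],[0,0,-8,0,4,0,-0.5]])

```text
time_s: 17.15
ee_pos: [0.561, -0.1317, 0.2293]
tcp_rot: [3.07, 0.664, 0.002]
ft_force: [-0.4, -1.0, 1.0]
opening: 0.0699
```

servo_tool(plan=[[0,0,-8,0,4,0,-0.5],[0,0,-8,0,3,0,-0.5],[0,0,-8,0,0,0,-0.5],[0,0,-8,0,0,0,-0.5],[0,0,-8,0,0,0,-0.5]])

```text
time_s: 17.65
ee_pos: [0.5931, -0.193, 0.2281]
tcp_rot: [-2.66, -1.672, -0.0]
ft_force: [-0.4, -0.0, -0.4]
opening: 0.07
```

```bash
python3 look.py 5; python3 lids.py 5 side top;  python3 go.py .493 -.212 .22 0
```

```text
side teal [291.8, 202.8] 183 [0.543, -0.014]
side teal [326.7, 250.2] 259 [0.486, -0.223]
side teal [383.2, 254.5] 267 [0.585, -0.312]
side purple [353.9, 269.0] 288 [0.492, -0.308]
side purple [322.5, 287.5] 332 [0.395, -0.311]
top teal [366.7, 155.6] 183 [0.593, -0.303]
top teal [270.5, 173.1] 235 [0.543, -0.012]
top purple [367.6, 184.3] 125 [0.505, -0.301]
t 17.75 pos [ 0.5931 -0.1927  0.2282] psi -25.86 tilt 0.01 q6 0.055 F [ 0.3  0.5 -0.4] T [-0.07  0.08 -0.01] open 0.0701
shift cm tool [-6.11 -8.17  0.82]
az deg -25.86 shift after turn [ -1.93 -10.01   0.82]
```

View pics/side5.png

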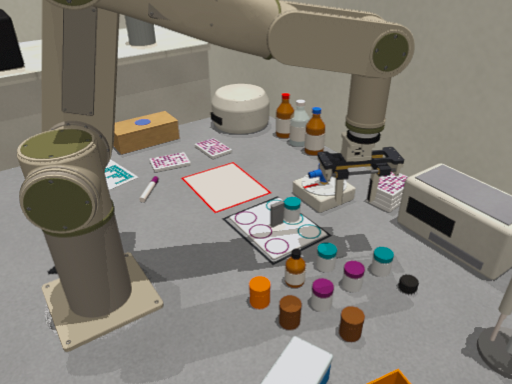

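servo_tool(plan=[[0,0,-8.5,0,0,0,-0.5],[0,0,-8.5,0,0,0,-0.5],[0,0,-8.5,0,0,0,-0.5],[0,0,0,0,0,0,-0.5],[0,0,0,0,0,0,-0.5]])

```text
time_s: 18.25
ee_pos: [0.5931, -0.1925, 0.2279]
tcp_rot: [2.238, 2.204, 0.0]
ft_force: [-0.9, -0.2, -0.1]
opening: 0.0696
```

```bash
python3 go.py .493 -.212 .22 0
```

```text
t 18.25 pos [ 0.5931 -0.1925  0.2279] psi -0.87 tilt 0.02 q6 -0.381 F [-0.9 -0.2 -0.1] T [-0.08  0.   -0.05] open 0.0696
shift cm tool [-2.11 -9.98  0.79]
az deg -0.87 shift after turn [ -1.95 -10.01   0.79]
```

Now tool x = world +y, tool y = world +x.

servo_tool(plan=[[0,0,-0.8,-0.7,-3.4,0.3,-0.5],[0,0,0,-0.7,-3.4,0.3,-0.5],[0,0,0,-0.6,-3.2,0.2,-0.5],[0,0,0,0,0,0,-0.5],[0,0,0,0,0,0,-0.5]])

```text
time_s: 18.75
ee_pos: [0.4929, -0.2128, 0.22]
tcp_rot: [2.22, 2.221, 0.001]
ft_force: [0.5, -0.1, 0.1]
opening: 0.0696
```

```bash
python3 go.py .493 -.212 .105 0; python3 - <<'E'
from meas import *
p,d=arm.capture('side'); cv2.imwrite('pics/side6.png',p)
E
python3 lids.py 6 side
```

```text
t 18.75 pos [ 0.4929 -0.2128  0.22  ] psi 0.02 tilt 0.05 q6 -0.504 F [ 0.5 -0.1  0.1] T [-0.08 -0.02  0.  ] open 0.0696
shift cm tool [ 0.09  0.   11.5 ]
az deg 0.02 shift after turn [ 0.09  0.   11.5 ]
side teal [291.2, 203.2] 164 [0.541, -0.015]
side teal [326.7, 250.3] 251 [0.485, -0.224]
side teal [383.2, 254.4] 267 [0.585, -0.312]
side purple [353.8, 269.1] 284 [0.492, -0.308]
side purple [322.5, 287.6] 334 [0.395, -0.311]
```

servo_tool(plan=[[0,0,0,0,0,3,-0.5],[0,0,0,0,0,4,-0.5],[0,0,0,0,0,3,-0.5],[0,0,0,0,0,1.5,-0.5],[0,0,0,0,0,0,-0.5]])

```text
time_s: 19.3
ee_pos: [0.4925, -0.2117, 0.1024]
tcp_rot: [-2.213, -2.224, 0.002]
ft_force: [-0.4, -0.2, 0.6]
opening: 0.0697
```

servo_tool(plan=[[0,0,0,0,0,0,1],[0,0,0,0,0,0,1],[0,0,0,0,0,0,1],[0,0,0,0,0,0,1],[0,0,0,0,0,0,1]])

```text
time_s: 19.8
ee_pos: [0.4942, -0.2132, 0.1063]
tcp_rot: [2.213, 2.225, 0.001]
ft_force: [-0.2, 0.6, 6.1]
opening: 0.0477
```

```bash
python3 go.py .5448 -.0893 .22 0
```

```text
t 19.8 pos [ 0.4942 -0.2132  0.1063] psi 0.31 tilt 0.17 q6 -0.508 F [-0.2  0.6  6.1] T [-0.01  0.19  0.  ] open 0.0477
shift cm tool [ 12.34   5.16 -11.37]
az deg 0.31 shift after turn [ 12.37   5.09 -11.37]
```

servo_tool(plan=[[0,0,0,0,0,-1.5,1],[0,0,0,0,0,-3.5,1],[0,0,0,0,0,-4,1],[0,0,0,0,0,-2.5,1],[0,0,0,1.5,0.6,0,1]])

```text
time_s: 20.3
ee_pos: [0.5009, -0.1997, 0.2261]
tcp_rot: [2.211, 2.219, 0.003]
ft_force: [0.8, -0.2, -0.4]
opening: 0.048
```

servo_tool(plan=[[0,0,0,3,1.3,0,1],[0,0,0,3,1.3,0,1],[0,0,0,3,1.2,0,1],[0,0,0,1.8,0.7,0,1],[0,0,0,0,0,0,1]])

```text
time_s: 20.8
ee_pos: [0.544, -0.0871, 0.2206]
tcp_rot: [2.212, 2.231, 0.001]
ft_force: [-0.1, -0.4, -1.0]
opening: 0.048
```

servo_tool(plan=[[0,0,0,0,0,0,1],[0,0,0,0,0,0,1]])

```text
time_s: 21.0
ee_pos: [0.5431, -0.0901, 0.22]
tcp_rot: [2.216, 2.227, -0.0]
ft_force: [-0.6, -0.3, -0.4]
opening: 0.0478
```

```bash
python3 go.py .5448 -.0893 .1145 -0.5
```

```text
t 21.0 pos [ 0.5431 -0.0901  0.22  ] psi 0.29 tilt 0.02 q6 -0.262 F [-0.6 -0.3 -0.4] T [-0.04  0.04  0.04] open 0.0478
shift cm tool [ 0.09  0.17 10.55]
az deg 0.79 shift after turn [ 0.09  0.17 10.55]
```

servo_tool(plan=[[0,0,0,0.1,0,3,1],[0,0,0,0,0,3,1],[0,0,0,0,0,2.5,1],[0,0,0,0,0,1,1],[0,0,0,0,0,0,1]])

```text
time_s: 21.5
ee_pos: [0.5421, -0.0888, 0.1231]
tcp_rot: [-2.214, -2.224, 0.003]
ft_force: [0.1, -0.3, -0.6]
opening: 0.0482
```

servo_tool(plan=[[0,0,0,0,0,0,1],[0,0,0,0,0,0,1]])

```text
time_s: 21.7
ee_pos: [0.5446, -0.0889, 0.1265]
tcp_rot: [2.214, 2.225, 0.002]
ft_force: [0.3, -0.2, -0.8]
opening: 0.0474
```

```bash
python3 go.py .5448 -.0893 .1145 -0.5
```

```text
t 21.7 pos [ 0.5446 -0.0889  0.1265] psi 0.3 tilt 0.17 q6 -0.26 F [ 0.3 -0.2 -0.8] T [-0.06  0.08 -0.03] open 0.0474
shift cm tool [-0.04  0.02  1.2 ]
az deg 0.8 shift after turn [-0.04  0.02  1.2 ]
```

servo_tool(plan=[[0,0,0,0,0,0.6,1],[0,0,0,0,0,0.5,1],[0,0,0,0,0,0,1],[0,0,0,0,0,0,1]])

```text
time_s: 22.1
ee_pos: [0.5437, -0.0883, 0.1137]
tcp_rot: [2.215, 2.227, 0.001]
ft_force: [0.8, 0.9, 1.1]
opening: 0.0479
```

```bash
python3 go.py .5448 -.0893 .1145 -0.5
```

```text
t 22.1 pos [ 0.5437 -0.0883  0.1137] psi 0.33 tilt 0.04 q6 -0.26 F [0.8 0.9 1.1] T [-0.12 -0.16  0.  ] open 0.0479
shift cm tool [-0.1   0.11 -0.08]
az deg 0.83 shift after turn [-0.1   0.11 -0.08]
```

servo_tool(plan=[[0,0,0,0,0,0,-0.4],[0,0,0,0,0,0,-0.4],[0,0,0,0,0,0,-0.5],[0,0,0,0,0,-1,-0.5],[0,0,0,0,0,-3,-0.5]])

```text
time_s: 22.6
ee_pos: [0.5412, -0.0878, 0.1512]
tcp_rot: [-2.211, -2.224, 0.005]
ft_force: [0.4, -0.2, 0.2]
opening: 0.0696
```

servo_tool(plan=[[0,0,0,0,0,-4,-0.5],[0,0,0,0,0,-3,-0.5],[0,0,0,-4,0.9,0,-0.5],[0,0,0,-4,0.9,0,-0.5],[0,0,0,-4,0.9,0,-0.5]])

```text
time_s: 23.1
ee_pos: [0.5716, -0.2094, 0.2253]
tcp_rot: [2.213, 2.227, 0.001]
ft_force: [0.8, 0.2, 0.7]
opening: 0.0695
```

servo_tool(plan=[[0,0,0,-4,0.9,0,-0.5],[0,0,0,-4,0.9,0,-0.5],[0,0,0,-1.5,0.3,0,-0.5],[0,0,0,0,0,0,-0.5],[0,0,0,0,0,0,-0.5]])

```text
time_s: 23.6
ee_pos: [0.5925, -0.3028, 0.2238]
tcp_rot: [-2.215, -2.227, -0.0]
ft_force: [0.0, 1.5, 0.6]
opening: 0.0698
```

```bash
python3 look.py 7; python3 lids.py 7 side top;  python3 go.py .593 -.303 .22 0
```

```text
side teal [291.8, 202.8] 183 [0.543, -0.014]
side teal [309.4, 215.9] 195 [0.543, -0.091]
side teal [383.1, 254.6] 261 [0.584, -0.312]
side purple [337.0, 268.1] 284 [0.463, -0.284]
side purple [322.5, 287.6] 335 [0.395, -0.311]
top teal [364.0, 154.5] 113 [0.596, -0.295]
top teal [270.5, 173.1] 235 [0.543, -0.012]
top teal [295.9, 173.4] 242 [0.541, -0.087]
t 23.7 pos [ 0.5926 -0.3018  0.2238] psi 0.38 tilt 0.02 q6 -0.555 F [ 0.1  0.2 -1. ] T [-0.09  0.06 -0.04] open 0.0697
shift cm tool [-0.12  0.04  0.38]
az deg 0.38 shift after turn [-0.12  0.04  0.38]
```

servo_tool(plan=[[0,0,0.3,-0.1,0,3,-0.5],[0,0,0,0,0,4,-0.5],[0,0,0,0,0,3.3,-0.5],[0,0,0,0,0,1.5,-0.5],[0,0,0,0,0,0,-0.5]])

```text
time_s: 24.2
ee_pos: [0.5912, -0.3021, 0.1029]
tcp_rot: [-2.216, -2.22, 0.002]
ft_force: [0.2, -0.0, 0.6]
opening: 0.0698
```

servo_tool(plan=[[0,0,0,0,0,0,1],[0,0,0,0,0,0,1],[0,0,0,0,0,0,1],[0,0,0,0,0,0,1],[0,0,0,0,0,0,1]])

```text
time_s: 24.7
ee_pos: [0.5937, -0.3047, 0.1079]
tcp_rot: [2.219, 2.219, 0.001]
ft_force: [-0.8, 1.4, 6.9]
opening: 0.0477
```

```bash
python3 go.py .5463 .0629 .22 0
```

```text
t 24.7 pos [ 0.5937 -0.3047  0.1079] psi 0.02 tilt 0.2 q6 -0.551 F [-0.8  1.4  6.9] T [-0.02  0.18 -0.01] open 0.0477
shift cm tool [ 36.75  -4.7  -11.29]
az deg 0.02 shift after turn [ 36.74  -4.71 -11.29]
```

servo_tool(plan=[[0,0,0,0,0,-1.5,1],[0,0,0,0,0,-3.5,1],[0,0,0,0,0,-4,1],[0,0,0,0,0,-2.5,1],[0,0,0,1.7,-0.2,0,1]])

```text
time_s: 25.2
ee_pos: [0.5927, -0.2899, 0.2281]
tcp_rot: [2.216, 2.213, 0.003]
ft_force: [0.7, -0.3, -0.8]
opening: 0.0476
```

servo_tool(plan=[[0,0,0,4,-0.5,0,1],[0,0,0,4,-0.5,0,1],[0,0,0,4,-0.5,0,1],[0,0,0,4,-0.5,0,1],[0,0,0,4,-0.5,0,1]])

```text
time_s: 25.7
ee_pos: [0.5651, -0.0856, 0.2218]
tcp_rot: [2.221, 2.221, 0.001]
ft_force: [-0.1, 0.8, -1.3]
opening: 0.0481
```

servo_tool(plan=[[0,0,0,4,-0.5,0,1],[0,0,0,4,-0.5,0,1],[0,0,0,4,-0.5,0,1],[0,0,0,3,-0.5,0,1],[0,0,0,0,0,0,1]])

```text
time_s: 26.2
ee_pos: [0.5448, 0.0663, 0.2217]
tcp_rot: [-2.217, -2.226, -0.002]
ft_force: [0.4, -0.1, -1.0]
opening: 0.0475
```

servo_tool(plan=[[0,0,0,0,0,0,1],[0,0,0,0,0,0,1]])

```text
time_s: 26.4
ee_pos: [0.5457, 0.0621, 0.2212]
tcp_rot: [2.221, 2.221, 0.0]
ft_force: [0.0, -0.1, -0.8]
opening: 0.0473
```

```bash
python3 go.py .5463 .0629 .116 0
```

```text
t 26.4 pos [0.5457 0.0621 0.2212] psi -0.0 tilt 0.04 q6 0.02 F [ 0.  -0.1 -0.8] T [-0.12  0.17 -0.01] open 0.0473
shift cm tool [ 0.08  0.05 10.52]
az deg -0.0 shift after turn [ 0.08  0.05 10.52]
```

servo_tool(plan=[[0,0,0,0.1,0,3,1],[0,0,0,0,0,3,1],[0,0,0,0,0,2.5,1],[0,0,0,0,0,1,1],[0,0,0,0,0,0,1]])

```text
time_s: 26.9
ee_pos: [0.5445, 0.0629, 0.1241]
tcp_rot: [-2.221, -2.219, 0.004]
ft_force: [0.1, -0.6, -0.4]
opening: 0.0478
```

servo_tool(plan=[[0,0,0,0,0,0,1],[0,0,0,0,0,0,1]])

```text
time_s: 27.1
ee_pos: [0.5468, 0.0637, 0.1275]
tcp_rot: [2.22, 2.22, 0.003]
ft_force: [-0.4, -0.1, -0.1]
opening: 0.0475
```

```bash
python3 go.py .5463 .0629 .116 0
```

```text
t 27.1 pos [0.5468 0.0637 0.1275] psi -0.0 tilt 0.17 q6 0.023 F [-0.4 -0.1 -0.1] T [-0.08  0.04 -0.04] open 0.0475
shift cm tool [-0.08 -0.05  1.15]
az deg -0.0 shift after turn [-0.08 -0.05  1.15]
```

servo_tool(plan=[[0,0,0,-0.1,0,0.6,1],[0,0,0,0,0,0.4,1],[0,0,0,0,0,0,1],[0,0,0,0,0,0,1]])

```text
time_s: 27.5
ee_pos: [0.5455, 0.063, 0.1156]
tcp_rot: [-2.221, -2.222, 0.0]
ft_force: [-0.5, -0.2, -0.6]
opening: 0.0477
```

```bash
python3 go.py .5463 .0629 .116 0
```

```text
t 27.5 pos [0.5455 0.063  0.1156] psi 0.03 tilt 0.0 q6 0.021 F [-0.5 -0.2 -0.6] T [-0.07  0.02 -0.02] open 0.0477
shift cm tool [-0.01  0.08 -0.04]
az deg 0.03 shift after turn [-0.01  0.08 -0.04]
```

servo_tool(plan=[[0,0,0,0,0,0.1,1],[0,0,0,0,0,0,1]])

```text
time_s: 27.7
ee_pos: [0.5455, 0.063, 0.1155]
tcp_rot: [-2.221, -2.222, 0.0]
ft_force: [-4.7, -0.0, 9.5]
opening: 0.0477
```

servo_tool(plan=[[0,0,0,0,0,0,-0.4],[0,0,0,0,0,0,-0.4],[0,0,0,0,0,0,-0.5],[0,0,0,0,0,-1,-0.5],[0,0,0,0,0,-3,-0.5]])

```text
time_s: 28.2
ee_pos: [0.5432, 0.0629, 0.1521]
tcp_rot: [-2.218, -2.219, 0.007]
ft_force: [-0.6, 1.1, -0.2]
opening: 0.0695
```

servo_tool(plan=[[0,0,0,0,0,-4,-0.5],[0,0,0,0,0,-3,-0.5],[0,0,0,-4,0,0,-0.5],[0,0,0,-4,0,0,-0.5],[0,0,0,-4,0,0,-0.5]])

```text
time_s: 28.7
ee_pos: [0.5457, -0.0581, 0.226]
tcp_rot: [2.219, 2.222, 0.001]
ft_force: [-0.6, 0.5, 0.1]
opening: 0.0697
```

servo_tool(plan=[[0,0,0,-4,0,0,-0.5],[0,0,0,-4,0,0,-0.5],[0,0,0,0,0,0,-0.5]])

```text
time_s: 29.0
ee_pos: [0.5453, -0.1415, 0.2255]
tcp_rot: [2.224, 2.216, -0.001]
ft_force: [-0.1, 0.7, -0.3]
opening: 0.0699
```

```bash
python3 look.py 8; python3 lids.py 8 side top;  python3 go.py .401 -.301 .22 0;python3 - <<'E'
from meas import *
crop(cv2.imread('pics/side8.png'),220,420,180,350,3.5,'pics/c8.png')
E
```

```text
side teal [276.1, 190.8] 149 [0.544, 0.061]
side teal [291.8, 202.8] 182 [0.543, -0.015]
side teal [309.4, 216.0] 192 [0.543, -0.091]
side purple [337.0, 268.0] 284 [0.463, -0.283]
side purple [322.6, 287.6] 334 [0.395, -0.311]
top teal [245.1, 173.4] 242 [0.543, 0.064]
top teal [270.5, 173.1] 235 [0.543, -0.012]
top teal [294.5, 171.8] 161 [0.546, -0.083]
t 29.1 pos [ 0.5455 -0.1379  0.2251] psi -0.11 tilt 0.02 q6 -0.337 F [0.6 0.1 0. ] T [-0.04  0.05  0.08] open 0.0701
shift cm tool [-16.34 -14.42   0.5 ]
az deg -0.11 shift after turn [-16.31 -14.45   0.5 ]
```

View pics/c8.png

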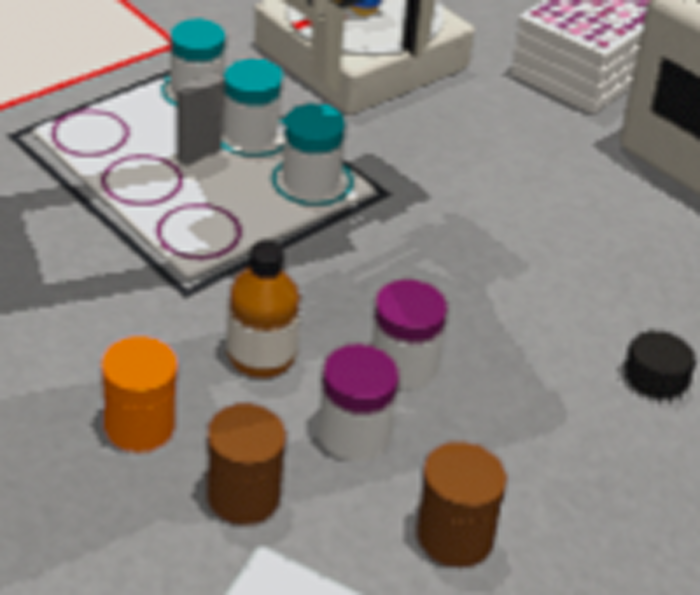

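servo_tool(plan=[[0,0,8.5,0,0,0,-0.5],[0,0,8.5,0,0,0,-0.5],[0,0,8.5,0,0,0,-0.5],[0,0,8.5,0,0,0,-0.5],[0,0,8.5,0,0,0,-0.5]])

```text
time_s: 29.6
ee_pos: [0.5457, -0.1354, 0.2249]
tcp_rot: [-2.878, -1.26, -0.0]
ft_force: [0.2, -0.0, 0.2]
opening: 0.0696
```

servo_tool(plan=[[0,0,8.5,0,0,0,-0.5],[0,0,8.5,0,0,0,-0.5],[0,0,8.5,0,0,0,-0.5],[0,0,8.5,0,0,0,-0.5],[0,0,8.5,0,0,0,-0.5]])

```text
time_s: 30.1
ee_pos: [0.5457, -0.1353, 0.2249]
tcp_rot: [-3.138, -0.131, -0.0]
ft_force: [-0.7, 0.6, 0.5]
opening: 0.0699
```

```bash
python3 go.py .470 -.2735 .22 -85
```

```text
t 30.1 pos [ 0.5457 -0.1353  0.2249] psi -85.22 tilt 0.02 q6 1.153 F [-0.7  0.6  0.5] T [ 0.02  0.21 -0.03] open 0.0699
shift cm tool [-8.7  13.14  0.48]
az deg -0.22 shift after turn [-8.75 13.1   0.48]
```

servo_tool(plan=[[0,0,0,-2.2,3.3,0.1,-0.5],[0,0,0,-2.2,3.3,0.1,-0.5],[0,0,0,-2.2,3.3,0.1,-0.5],[0,0,0,-2.1,3.2,0.1,-0.5],[0,0,0,0,0,0,-0.5]])

```text
time_s: 30.6
ee_pos: [0.4689, -0.2771, 0.2209]
tcp_rot: [3.138, 0.134, -0.001]
ft_force: [0.4, -0.1, -0.5]
opening: 0.07
```

servo_tool(plan=[[0,0,0,0,0,0,-0.5],[0,0,0,0,0,0,-0.5]])

```text
time_s: 30.8
ee_pos: [0.4711, -0.2737, 0.2208]
tcp_rot: [-3.138, -0.14, -0.001]
ft_force: [-0.0, 0.1, -0.6]
opening: 0.0696
```

```bash
python3 go.py .470 -.2735 .105 -85;python3 look.py 9; python3 lids.py 9 side; python3 - <<'E'
from meas import *
crop(cv2.imread('pics/side9.png'),220,420,180,350,3.5,'pics/c9.png')
E
```

```text
t 30.8 pos [ 0.4711 -0.2737  0.2208] psi -84.9 tilt 0.04 q6 0.861 F [-0.   0.1 -0.6] T [ 0.01  0.14 -0.07] open 0.0696
shift cm tool [-0.11 -0.03 11.58]
az deg 0.1 shift after turn [-0.11 -0.03 11.58]
side teal [276.1, 190.8] 149 [0.544, 0.061]
side teal [291.8, 202.8] 182 [0.543, -0.015]
side teal [309.4, 215.9] 195 [0.543, -0.091]
side purple [337.0, 268.3] 276 [0.462, -0.284]
side purple [322.4, 287.6] 338 [0.394, -0.31]
```

View pics/c9.png

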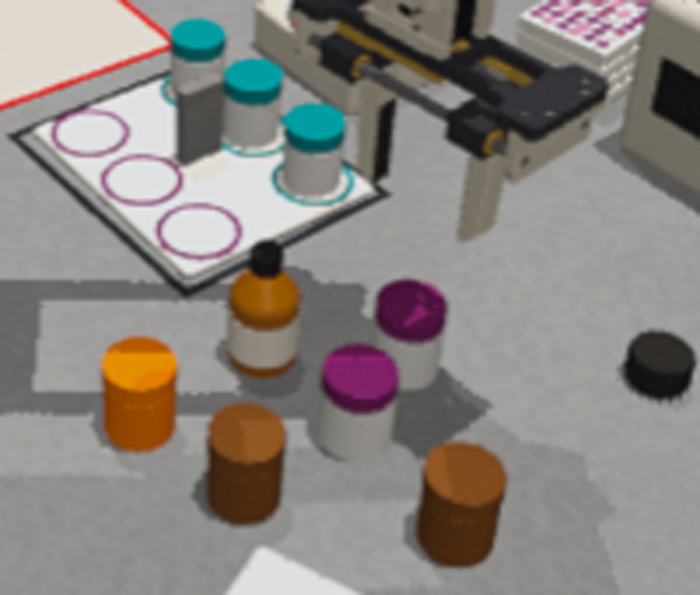

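servo_tool(plan=[[0,0,0,-0.1,0,3,-0.5],[0,0,0,0,0,4,-0.5],[0,0,0,0,0,3,-0.5],[0,0,0,0,0,1.5,-0.5],[0,0,0,0,0,0,-0.5]])

```text
time_s: 31.4
ee_pos: [0.4684, -0.2736, 0.1032]
tcp_rot: [-3.135, -0.139, 0.006]
ft_force: [0.2, 0.2, -0.2]
opening: 0.0698
```

servo_tool(plan=[[0,0,0,0,0,0,1],[0,0,0,0,0,0,1],[0,0,0,0,0,0,1],[0,0,0,0,0,0,1],[0,0,0,0,0,0,1]])

```text
time_s: 31.9
ee_pos: [0.4703, -0.276, 0.1074]
tcp_rot: [3.137, 0.137, 0.004]
ft_force: [-1.5, 0.7, 6.9]
opening: 0.0477
```

```bash
python3 go.py .4361 .0637 .22 -85
```

```text
t 31.9 pos [ 0.4703 -0.276   0.1074] psi -84.99 tilt 0.17 q6 0.859 F [-1.5  0.7  6.9] T [0.19 0.23 0.04] open 0.0477
shift cm tool [ -0.42 -34.12 -11.33]
az deg 0.01 shift after turn [ -0.42 -34.12 -11.33]
```

servo_tool(plan=[[0,0,0,0,0,-1.5,1],[0,0,0,0,0,-3.5,1],[0,0,0,0,0,-4,1],[0,0,0,0,0,-2.5,1],[0,0,0,0,-2,0,1]])

```text
time_s: 32.4
ee_pos: [0.4697, -0.2581, 0.2273]
tcp_rot: [3.132, 0.135, 0.012]
ft_force: [0.4, 0.9, -0.5]
opening: 0.0478
```

servo_tool(plan=[[0,0,0,0,-4,0,1],[0,0,0,0,-4,0,1],[0,0,0,0,-4,0,1],[0,0,0,0,-4,0,1],[0,0,0,0,-4,0,1]])

```text
time_s: 32.9
ee_pos: [0.4497, -0.0548, 0.2217]
tcp_rot: [3.138, 0.137, 0.002]
ft_force: [0.4, -0.2, -0.9]
opening: 0.0476
```

servo_tool(plan=[[0,0,0,0,-4,0,1],[0,0,0,0,-4,0,1],[0,0,0,0,-3,0,1],[0,0,0,0,-1,0,1],[0,0,0,0,0,0,1]])

```text
time_s: 33.4
ee_pos: [0.4396, 0.0642, 0.2213]
tcp_rot: [3.138, 0.141, 0.001]
ft_force: [1.0, -0.1, -0.3]
opening: 0.0477
```

servo_tool(plan=[[0,0,0,0,0,0,1],[0,0,0,0,0,0,1]])

```text
time_s: 33.6
ee_pos: [0.4398, 0.0622, 0.2208]
tcp_rot: [3.138, 0.135, 0.0]
ft_force: [0.6, -0.3, -0.5]
opening: 0.0476
```

```bash
python3 go.py .4361 .0637 .1155 -85
```

```text
t 33.6 pos [0.4398 0.0622 0.2208] psi -85.06 tilt 0.03 q6 1.51 F [ 0.6 -0.3 -0.5] T [-0.05  0.13  0.01] open 0.0476
shift cm tool [-0.36 -0.19 10.53]
az deg -0.06 shift after turn [-0.36 -0.19 10.53]
```

servo_tool(plan=[[0,0,0,-0.4,-0.2,3,1],[0,0,0,0,0,3,1],[0,0,0,0,0,2.5,1],[0,0,0,0,0,1,1],[0,0,0,0,0,0,1]])

```text
time_s: 34.1
ee_pos: [0.4344, 0.0642, 0.1242]
tcp_rot: [3.139, 0.135, -0.005]
ft_force: [0.6, -1.0, 0.1]
opening: 0.0477
```

servo_tool(plan=[[0,0,0,0,0,0,1],[0,0,0,0,0,0,1]])

```text
time_s: 34.3
ee_pos: [0.4366, 0.0649, 0.1272]
tcp_rot: [3.139, 0.137, 0.004]
ft_force: [-0.5, -0.2, -0.6]
opening: 0.0478
```

```bash
python3 go.py .4361 .0637 .1155 -85
```

```text
t 34.3 pos [0.4366 0.0649 0.1272] psi -85.0 tilt 0.15 q6 1.515 F [-0.5 -0.2 -0.6] T [0.04 0.11 0.08] open 0.0478
shift cm tool [-0.07  0.11  1.17]
az deg -0.0 shift after turn [-0.07  0.11  1.17]
```

servo_tool(plan=[[0,0,0,0,0.1,0.6,1],[0,0,0,0,0,0.5,1],[0,0,0,0,0,0,1],[0,0,0,0,0,0,1]])

```text
time_s: 34.7
ee_pos: [0.4357, 0.0641, 0.1146]
tcp_rot: [3.139, 0.138, 0.001]
ft_force: [0.4, -0.1, 0.7]
opening: 0.0478
```

servo_tool(plan=[[0,0,0,0,0,0,-0.4],[0,0,0,0,0,0,-0.4],[0,0,0,0,0,0,-0.5],[0,0,0,0,0,-1,-0.5],[0,0,0,0,0,-3,-0.5]])

```text
time_s: 35.2
ee_pos: [0.4333, 0.064, 0.1527]
tcp_rot: [-3.138, -0.138, 0.01]
ft_force: [-0.1, 0.0, 0.1]
opening: 0.0697
```

servo_tool(plan=[[0,0,0,0,0,-4,-0.5],[0,0,0,0,0,-3,-0.5],[0,0,0,0,4,0,-0.5],[0,0,0,0,4,0,-0.5],[0,0,0,0,4,0,-0.5]])

```text
time_s: 35.7
ee_pos: [0.4463, -0.0566, 0.226]
tcp_rot: [3.138, 0.14, 0.003]
ft_force: [0.2, 0.0, 0.3]
opening: 0.0696
```

servo_tool(plan=[[0,0,0,0,4,0,-0.5],[0,0,0,0,4,0,-0.5],[0,0,0,0,4,0,-0.5],[0,0,0,0,0,0,-0.5]])

```text
time_s: 36.1
ee_pos: [0.4565, -0.1791, 0.2257]
tcp_rot: [3.137, 0.131, 0.001]
ft_force: [0.4, 1.4, -0.0]
opening: 0.0697
```

```bash
python3 look.py 10; python3 lids.py 10 side top;  python3 go.py .401 -.301 .22 -85
```

```text
side teal [276.1, 190.8] 149 [0.544, 0.061]
side teal [309.1, 215.8] 189 [0.542, -0.09]
side purple [244.5, 203.1] 165 [0.434, 0.061]
side purple [322.4, 287.5] 338 [0.395, -0.31]
top teal [245.1, 173.4] 242 [0.543, 0.064]
top teal [270.5, 173.1] 235 [0.543, -0.012]
top teal [295.8, 173.4] 243 [0.541, -0.087]
top purple [244.8, 209.0] 229 [0.437, 0.066]
top purple [369.3, 219.3] 197 [0.401, -0.301]
t 36.2 pos [ 0.4564 -0.1756  0.2251] psi -85.11 tilt 0.02 q6 1.013 F [-0.3  0.1 -0.5] T [ 0.02  0.15 -0.04] open 0.07
shift cm tool [-6.59 12.02  0.5 ]
az deg -0.11 shift after turn [-6.61 12.01  0.5 ]
```

servo_tool(plan=[[0,0,0,-1.7,3,0.1,-0.5],[0,0,0,-1.7,3,0.1,-0.5],[0,0,0,-1.7,3,0.1,-0.5],[0,0,0,-1.5,3,0.1,-0.5],[0,0,0,0,0,0,-0.5]])

```text
time_s: 36.7
ee_pos: [0.4004, -0.3018, 0.221]
tcp_rot: [3.138, 0.135, -0.0]
ft_force: [0.2, 0.9, 0.1]
opening: 0.0698
```

servo_tool(plan=[[0,0,0,0,0,0,-0.5],[0,0,0,0,0,0,-0.5]])

```text
time_s: 36.9
ee_pos: [0.4018, -0.2989, 0.2207]
tcp_rot: [-3.138, -0.14, -0.0]
ft_force: [-0.2, 0.3, -0.2]
opening: 0.0697
```

```bash
python3 go.py .401 -.301 .105 -85;python3 look.py 11; python3 lids.py 11 side
```

```text
t 36.9 pos [ 0.4018 -0.2989  0.2207] psi -84.9 tilt 0.03 q6 0.739 F [-0.2  0.3 -0.2] T [-0.03  0.11  0.04] open 0.0697
shift cm tool [-0.1   0.2  11.57]
az deg 0.1 shift after turn [-0.1   0.21 11.57]
side teal [276.1, 190.8] 150 [0.545, 0.061]
side purple [244.5, 203.1] 162 [0.434, 0.061]
side purple [322.5, 287.8] 323 [0.394, -0.311]
```

servo_tool(plan=[[0,0,0,-0.1,0.2,3,-0.5],[0,0,0,0,0,4,-0.5],[0,0,0,0,0,3,-0.5],[0,0,0,0,0,1.5,-0.5],[0,0,0,0,0,0,-0.5]])

```text
time_s: 37.5
ee_pos: [0.3993, -0.3001, 0.1028]
tcp_rot: [-3.135, -0.14, 0.006]
ft_force: [-0.4, 0.1, 0.3]
opening: 0.0698
```

servo_tool(plan=[[0,0,0,0,0,0,1],[0,0,0,0,0,0,1],[0,0,0,0,0,0,1],[0,0,0,0,0,0,1],[0,0,0,0,0,0,1]])

```text
time_s: 38.0
ee_pos: [0.4013, -0.303, 0.1071]
tcp_rot: [3.137, 0.137, 0.003]
ft_force: [0.1, 1.6, 6.4]
opening: 0.0476
```

```bash
python3 go.py .4348 -.0887 .22 -85
```

```text
t 38.0 pos [ 0.4013 -0.303   0.1071] psi -84.98 tilt 0.14 q6 0.734 F [0.1 1.6 6.4] T [0.35 0.16 0.04] open 0.0476
shift cm tool [  5.23 -21.04 -11.32]
az deg 0.02 shift after turn [  5.23 -21.04 -11.32]
```

servo_tool(plan=[[0,0,0,0,0,-1.5,1],[0,0,0,0,0,-3.5,1],[0,0,0,0,0,-4,1],[0,0,0,0,0,-2.5,1],[0,0,0,0,0,0,1]])

```text
time_s: 38.5
ee_pos: [0.4022, -0.3041, 0.2256]
tcp_rot: [3.133, 0.137, 0.009]
ft_force: [0.5, 0.1, -0.1]
opening: 0.0479
```

servo_tool(plan=[[0,0,0,0.6,-2,0,1],[0,0,0,1,-4,0,1],[0,0,0,1,-4,0,1],[0,0,0,1,-4,0,1],[0,0,0,1,-4,0,1]])

```text
time_s: 39.0
ee_pos: [0.4299, -0.1175, 0.2193]
tcp_rot: [-3.138, -0.137, 0.002]
ft_force: [0.7, 0.5, -0.5]
opening: 0.0476
```

servo_tool(plan=[[0,0,0,0.6,-2.5,0,1],[0,0,0,0,-0.7,0,1],[0,0,0,0,0,0,1],[0,0,0,0,0,0,1]])

```text
time_s: 39.4
ee_pos: [0.4334, -0.0874, 0.2201]
tcp_rot: [3.138, 0.137, -0.001]
ft_force: [0.4, -0.8, -1.1]
opening: 0.0479
```

```bash
python3 go.py .4348 -.0887 .115 -85
```

```text
t 39.4 pos [ 0.4334 -0.0874  0.2201] psi -84.99 tilt 0.04 q6 1.169 F [ 0.4 -0.8 -1.1] T [-0.    0.17  0.06] open 0.0479
shift cm tool [ 0.13  0.14 10.51]
az deg 0.01 shift after turn [ 0.13  0.14 10.51]
```

servo_tool(plan=[[0,0,0,0,0.1,3,1],[0,0,0,0,0,3,1],[0,0,0,0,0,2.5,1],[0,0,0,0,0,1,1],[0,0,0,0,0,0,1]])

```text
time_s: 39.9
ee_pos: [0.4326, -0.0883, 0.1241]
tcp_rot: [-3.138, -0.135, 0.005]
ft_force: [0.3, -1.1, -0.2]
opening: 0.0471
```

servo_tool(plan=[[0,0,0,0,0,0,1],[0,0,0,0,0,0,1]])

```text
time_s: 40.1
ee_pos: [0.4349, -0.0883, 0.1272]
tcp_rot: [3.138, 0.137, 0.004]
ft_force: [-0.0, 0.1, -0.5]
opening: 0.048
```

```bash
python3 go.py .4348 -.0887 .115 -85
```

```text
t 40.1 pos [ 0.4349 -0.0883  0.1272] psi -85.0 tilt 0.15 q6 1.168 F [-0.   0.1 -0.5] T [-0.03  0.18 -0.03] open 0.048
shift cm tool [-0.01  0.04  1.22]
az deg -0.0 shift after turn [-0.01  0.04  1.22]
```

servo_tool(plan=[[0,0,0,0,0,0.6,1],[0,0,0,0,0,0.5,1],[0,0,0,0,0,0,1],[0,0,0,0,0,0,1]])

```text
time_s: 40.5
ee_pos: [0.4338, -0.0876, 0.1146]
tcp_rot: [3.139, 0.138, 0.0]
ft_force: [0.2, -0.3, 0.1]
opening: 0.0476
```

servo_tool(plan=[[0,0,0,0,0,0,-0.4],[0,0,0,0,0,0,-0.4],[0,0,0,0,0,0,-0.5],[0,0,0,0,0,-1,-0.5],[0,0,0,0,0,-3,-0.5]])

```text
time_s: 41.0
ee_pos: [0.4317, -0.087, 0.1527]
tcp_rot: [-3.137, -0.137, 0.009]
ft_force: [-0.5, -0.3, 0.9]
opening: 0.0697
```

servo_tool(plan=[[0,0,0,0,0,-4,-0.5],[0,0,0,0,0,-4,-0.5],[0,0,0,0,4,0,-0.5],[0,0,0,0,4,0,-0.5],[0,0,0,0,4,0,-0.5]])

```text
time_s: 41.5
ee_pos: [0.4447, -0.2085, 0.2363]
tcp_rot: [3.137, 0.139, 0.003]
ft_force: [0.2, 0.4, 0.0]
opening: 0.0699
```

servo_tool(plan=[[0,0,0,0,4,0,-0.5],[0,0,0,0,0,0,-0.5],[0,0,0,0,0,0,-0.5]])

```text
time_s: 41.8
ee_pos: [0.4476, -0.2476, 0.235]
tcp_rot: [-3.138, -0.135, 0.0]
ft_force: [0.4, 0.5, -0.3]
opening: 0.0698
```

```bash
python3 look.py 12; python3 lids.py 12 side top;  python3 go.py .49 -.013 .22 -90; python3 - <<'E'
from meas import *
p=cv2.imread('pics/top12.png'); d=np.load('pics/top12.npy'); crop(p,130,330,90,240,3.9,'pics/c12.png')
# outlines & fin
H,S,V=hsv(p)
b=(V<75); b[:155]=0; b[235:]=0; b[:,:222]=0; b[:,320:]=0
ys,xs=np.nonzero(b); P=plane('top',np.c_[xs,ys],0)[:,:2]; print('load',cv2.minAreaRect((P*1000).astype(np.float32)))
r=((H<8)|(H>172))&(S>90); r[:150]=0; r[:,:135]=0; r[:,228:]=0; r[240:]=0
ys,xs=np.nonzero(r); P=plane('top',np.c_[xs,ys],0)[:,:2]; print('rinse',cv2.minAreaRect((P*1000).astype(np.float32)),P.mean(0))
Pz=depthpts('top',np.stack(np.meshgrid(np.arange(255,290),np.arange(175,205)),-1).reshape(-1,2),d)
f=Pz[(Pz[:,2]>.075)]; print('fin top',f.mean(0),len(f),cv2.minAreaRect((f[:,:2]*1000).astype(np.float32)))
E
```

```text
side teal [276.1, 190.8] 149 [0.544, 0.061]
side teal [291.8, 202.8] 182 [0.543, -0.015]
side purple [244.5, 203.0] 163 [0.434, 0.061]
side purple [275.8, 229.9] 214 [0.433, -0.089]
top teal [244.9, 172.4] 217 [0.546, 0.064]
top teal [270.5, 173.0] 234 [0.543, -0.012]
top teal [295.8, 173.4] 243 [0.541, -0.087]
top purple [244.8, 209.0] 230 [0.437, 0.066]
top purple [297.2, 209.8] 246 [0.433, -0.088]
t 41.9 pos [ 0.4477 -0.2463  0.2348] psi -84.96 tilt 0.03 q6 0.879 F [ 0.1  0.9 -0.4] T [ 0.01  0.14 -0.04] open 0.0699
shift cm tool [  6.26 -22.87   1.49]
az deg 5.04 shift after turn [  4.23 -23.33   1.49]
load ((485.08612060546875, -13.282211303710938), (202.87783813476562, 243.81651306152344), 1.1972988843917847)
rinse ((485.9146728515625, 264.8221435546875), (246.75775146484375, 205.4337158203125), 88.22760772705078) [0.48523333 0.2662258 ]
fin top [ 0.48916895 -0.01090301  0.09779849] 61 ((432.86273193359375, 8.182327270507812), (21.558250427246094, 161.73330688476562), 71.3557357788086)
```

View pics/c12.png

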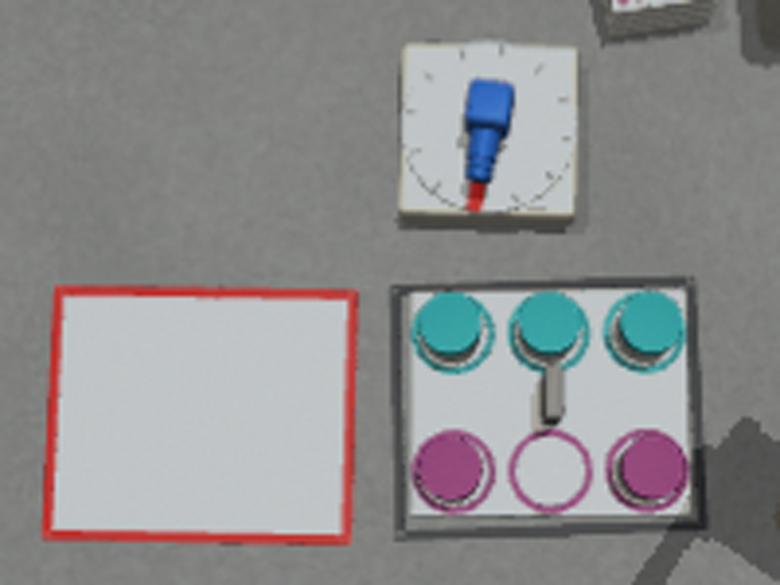

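```bash
cat > marks.py <<'E'
from meas import *
def fitrect(uv,z,c0,a=.102,b=.123,w=.008,wt=None):
    P=plane('top',uv,z)[:,:2]
    def f(q):
        c,s=np.cos(q[2]),np.sin(q[2]); D=P-q[:2]; x=D[:,0]*c+D[:,1]*s; y=-D[:,0]*s+D[:,1]*c
        # distance to centreline rect of half sizes a-w/2,b-w/2
        A,B=a-w/2,b-w/2; dx=abs(x)-A; dy=abs(y)-B
        sd=np.where((dx>0)&(dy>0),np.hypot(dx,dy),np.maximum(dx,dy)); return sd
    r=least_squares(f,[*c0,0],loss='soft_l1',f_scale=.003); return r.x, np.abs(f(r.x)).mean()
def rinse(p):
    H,S,V=hsv(p); r=((H<8)|(H>172))&(S>80); r[:150]=0; r[:,:135]=0; r[:,228:]=0; r[240:]=0
    ys,xs=np.nonzero(r); return fitrect(np.c_[xs,ys],0,[.485,.265])
def load(p):
    H,S,V=hsv(p); b=(V<82); b[:155]=0; b[235:]=0; b[:,:226]=0; b[:,316:]=0
    m=np.zeros_like(b); 
    ys,xs=np.nonzero(b); uv=np.c_[xs,ys]; P=plane('top',uv,0)[:,:2]
    D=abs(P-[.486,-.013]); k=((D[:,0]>.085)|(D[:,1]>.105)); return fitrect(uv[k],0,[.485,-.013])
def circ(uv,z):
    P=plane('top',uv,z)[:,:2]; f=lambda q:np.hypot(*(P-q[:2]).T)-q[2]
    return least_squares(f,[*P.mean(0),.031],loss='soft_l1',f_scale=.001).x
def plate(p,c0):   # caddy white top outline fit by area, z=.008
    pass
E
python3 - <<'E'
from marks import *
for k in (0,12):
    p=cv2.imread(f'pics/top{k}.png'); print(k,'rinse',rinse(p),'load',load(p))
    H,S,V=hsv(p); m=(abs(H-150)<14)&(S>50); m[:, :258]=0; m[:,284:]=0; m[:195]=0; m[225:]=0
    ys,xs=np.nonzero(m); print('purple mid ring',circ(np.c_[xs,ys],.008))
E
```

```text
0 rinse (array([ 0.4857548 ,  0.26476468, -0.0314271 ]), np.float64(0.002196785587033058)) load (array([ 0.4875642 , -0.01172954,  0.01531156]), np.float64(0.0018269289901487375))
purple mid ring [ 0.43552681 -0.01242523  0.03038614]
12 rinse (array([ 0.48576456,  0.26475187, -0.03130538]), np.float64(0.00219710452600687)) load (array([ 0.48720726, -0.01202375,  0.01395227]), np.float64(0.0019050284885150594))
purple mid ring [ 0.43554305 -0.01246563  0.03033948]
```

```bash
python3 - <<'E'
from marks import *
import marks
p=cv2.imread('pics/side12.png')
H,S,V=hsv(p); r=((H<8)|(H>172))&(S>90); r[:160]=0; r[215:]=0; r[:,:175]=0; r[:,272:]=0
ys,xs=np.nonzero(r)
marks.plane=lambda n,uv,z:plane('side',uv,z)
print('rinse side',fitrect(np.c_[xs,ys],0,[.485,.265]),len(xs))
m=(abs(H-150)<14)&(S>40); m[:205]=0;m[:,:225]=0;m[245:]=0;m[:,:]=m
p0=cv2.imread('pics/side0.png'); H,S,V=hsv(p0)
for nm,mk in dict(teal=(abs(H-90)<12)&(S>40),purple=(abs(H-150)<14)&(S>40)).items():
    mk[:195]=0; mk[258:]=0; mk[:,:228]=0; mk[:,328:]=0
    for i,st,c,mm in blobs(mk,40):
        ys,xs=np.nonzero(mm); print(nm,st.tolist(),circ(np.c_[xs,ys],.008).round(4))
q=[.485,.265]
im=cv2.resize(cv2.imread('pics/top12.png')[150:240,130:320],None,fx=4,fy=4,interpolation=cv2.INTER_CUBIC)
for (cx,cy,t),col in (((.48576,.26475,-.0313),(0,255,0)),((.4905,-.0128,-.0099),(0,0,255))):
    for hx,hy,z in ((.102,.123,0),(.094,.115,0)) if cy>.1 else ((.09,.11,.008),(.09,.11,0)):
        c=np.array([[hx,hy],[hx,-hy],[-hx,-hy],[-hx,hy]])@np.array([[np.cos(t),np.sin(t)],[-np.sin(t),np.cos(t)]])+[cx,cy]
        u=((proj('top',np.c_[c,[z]*4])-[130,150])*4+1.5).astype(int); cv2.polylines(im,[u.reshape(-1,1,2)],True,col,1)
cv2.imwrite('pics/c12b.png',im)
E
```

```text
rinse side (array([ 0.48412948,  0.26073634, -0.03372216]), np.float64(0.0022118877887610192)) 349
teal [266, 198, 15, 13, 43] [0.5441 0.062  0.029 ]
teal [283, 211, 21, 14, 77] [ 0.5437 -0.0171  0.0304]
teal [297, 224, 24, 15, 101] [ 0.5434 -0.0926  0.0305]
teal [317, 242, 11, 16, 151] [ 0.5489 -0.1978  0.0408]
purple [235, 210, 22, 15, 70] [0.4346 0.0612 0.0306]
purple [249, 224, 23, 15, 70] [ 0.4339 -0.0154  0.0302]
purple [265, 238, 24, 16, 76] [ 0.4335 -0.0912  0.0301]
```

View pics/c12b.png

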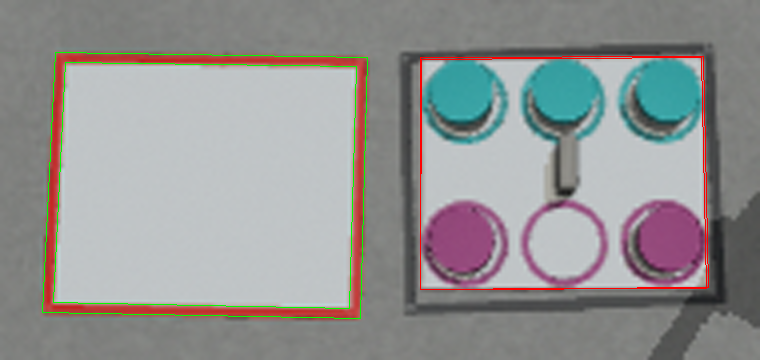

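servo_tool(plan=[[0,0,5.6,0,0,0,-0.5],[0,0,0,1,-4,0,-0.5],[0,0,0,1,-4,0,-0.5],[0,0,0,1,-4,0,-0.5],[0,0,0,1,-4,0,-0.5]])

```text
time_s: 42.4
ee_pos: [0.4892, -0.0846, 0.235]
tcp_rot: [-3.141, 0.014, -0.001]
ft_force: [1.0, -0.3, 0.2]
opening: 0.0697
```

servo_tool(plan=[[0,0,0,0,-4,0,-0.5],[0,0,0,0,-3,0,-0.5],[0,0,0,0,0,0,-0.5],[0,0,0,0,0,0,-0.5],[0,0,0,0,0,0,-0.5]])

```text
time_s: 42.9
ee_pos: [0.49, -0.0176, 0.2348]
tcp_rot: [3.141, -0.015, 0.0]
ft_force: [0.1, -0.9, 0.3]
opening: 0.0694
```

```bash
python3 go.py .4905 -.0128 .22 -90.5
```

```text
t 42.9 pos [ 0.49   -0.0176  0.2348] psi -90.55 tilt 0.02 q6 1.44 F [ 0.1 -0.9  0.3] T [ 0.04  0.17 -0.02] open 0.0694
shift cm tool [ 0.05 -0.48  1.48]
az deg -0.05 shift after turn [ 0.05 -0.48  1.48]
```

servo_tool(plan=[[0,0,0,0,-0.5,2,-0.5],[0,0,0,0,0,3,-0.5],[0,0,0,0,0,3,-0.5],[0,0,0,0,0,1.5,-0.5],[0,0,0,0,0,0,-0.5]])

```text
time_s: 43.4
ee_pos: [0.4882, -0.0133, 0.1368]
tcp_rot: [-3.141, 0.018, 0.008]
ft_force: [0.2, 0.1, 0.5]
opening: 0.0697
```

servo_tool(plan=[[0,0,0,0,0,0,-0.5],[0,0,0,0,0,0,0.4],[0,0,0,0,0,0,0.4],[0,0,0,0,0,0,0.4]])

```text
time_s: 43.8
ee_pos: [0.4908, -0.0126, 0.1407]
tcp_rot: [3.141, -0.016, 0.003]
ft_force: [0.6, 0.7, 0.7]
opening: 0.0502
```

```bash
python3 go.py .4905 -.0128 .131 -90.5; python3 look.py 13;python3 - <<'E'
from meas import *
crop(cv2.imread('pics/side13.png'),200,360,130,260,4.5,'pics/c13.png')
E
```

```text
t 43.8 pos [ 0.4908 -0.0126  0.1407] psi -90.59 tilt 0.11 q6 1.451 F [0.6 0.7 0.7] T [-0.02  0.16 -0.01] open 0.0502
shift cm tool [-0.04  0.02  0.97]
az deg -0.09 shift after turn [-0.04  0.02  0.97]
```

View pics/c13.png

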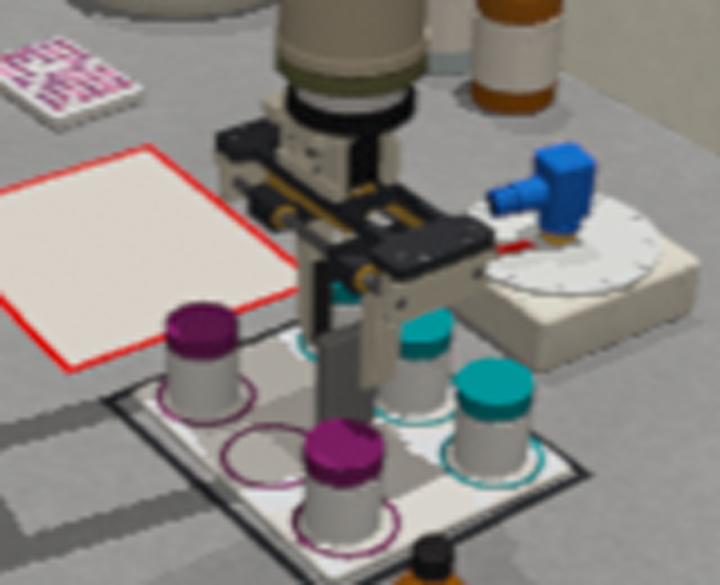

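servo_tool(plan=[[0,0,0,0,0,0.5,0.4],[0,0,0,0,0,0.3,0.4],[0,0,0,0,0,0,0.5],[0,0,0,0,0,0,0.6],[0,0,0,0,0,0,0.65]], force=15)

```text
time_s: 44.4
ee_pos: [0.4902, -0.0125, 0.1316]
tcp_rot: [-3.142, 0.016, 0.0]
ft_force: [0.2, 0.1, 0.3]
opening: 0.0172
```

servo_tool(plan=[[0,0,0,0,0,0,1],[0,0,0,0,0,0,1],[0,0,0,0,0,0,1],[0,0,0,0,0,0,1]])

```text
time_s: 44.8
ee_pos: [0.4902, -0.0127, 0.1316]
tcp_rot: [3.141, -0.016, 0.0]
ft_force: [0.3, -3.4, -1.1]
opening: 0.0137
```

```bash
python3 go.py .4905 -.0128 .131 -90.5
```

```text
t 44.8 pos [ 0.4902 -0.0127  0.1316] psi -90.58 tilt 0.02 q6 1.451 F [ 0.3 -3.4 -1.1] T [-0.51  0.15  0.06] open 0.0137
shift cm tool [0.03 0.01 0.06]
az deg -0.08 shift after turn [0.03 0.01 0.06]
```

servo_tool(plan=[[0,0,0,0,-0.3,0.03,1],[0,0,0,0,-0.7,0,1],[0,0,0,0,-1.2,0,1],[0,0,0,-0.05,-1.6,0,1],[0,0,0,-0.05,-1.6,0,1]], force=30)

```text
time_s: 45.3
ee_pos: [0.49, 0.0416, 0.1316]
tcp_rot: [3.141, -0.017, 0.001]
ft_force: [0.9, -4.0, 0.9]
opening: 0.0138
```

```bash
python3 go.py .4854 .2643 .1312 -91.9
```

```text
t 45.3 pos [0.49   0.0416 0.1316] psi -90.62 tilt 0.05 q6 1.563 F [ 0.9 -4.   0.9] T [-0.62  0.17 -0.01] open 0.0138
shift cm tool [ -0.7  -22.27   0.03]
az deg 1.28 shift after turn [ -1.19 -22.24   0.03]
```

servo_tool(plan=[[0,0,0.2,-0.1,-1.6,0,1],[0,0,0.2,-0.1,-1.6,0,1],[0,0,0.2,-0.1,-1.6,0,1],[0,0,0.2,-0.1,-1.6,0,1],[0,0,0.2,-0.1,-1.6,0,1]])

```text
time_s: 45.8
ee_pos: [0.4862, 0.1219, 0.1316]
tcp_rot: [3.141, -0.044, 0.001]
ft_force: [0.8, -5.6, 1.7]
opening: 0.0138
```

```bash
python3 go.py .4854 .2643 .1312 -91.9
```

```text
t 45.8 pos [0.4862 0.1219 0.1316] psi -91.59 tilt 0.05 q6 1.743 F [ 0.8 -5.6  1.7] T [-0.75  0.11  0.01] open 0.0138
shift cm tool [ -0.48 -14.23   0.03]
az deg 0.31 shift after turn [ -0.56 -14.23   0.03]
```

servo_tool(plan=[[0,0,0.2,-0.05,-1.6,0,1],[0,0,0.1,-0.05,-1.6,0,1],[0,0,0,-0.05,-1.6,0,1],[0,0,0,-0.05,-1.6,0,1],[0,0,0,-0.05,-1.6,0,1]])

```text
time_s: 46.3
ee_pos: [0.4862, 0.2019, 0.1316]
tcp_rot: [3.14, -0.052, 0.0]
ft_force: [0.1, -6.1, 2.0]
opening: 0.0137
```

```bash
python3 go.py .4854 .2643 .1312 -91.9
```

```text
t 46.3 pos [0.4862 0.2019 0.1316] psi -91.89 tilt 0.05 q6 1.901 F [ 0.1 -6.1  2. ] T [-0.82  0.18 -0.02] open 0.0137
shift cm tool [-0.29 -6.24  0.03]
az deg 0.01 shift after turn [-0.29 -6.24  0.03]
```

servo_tool(plan=[[0,0,0,-0.07,-1.3,0,1],[0,0,0,-0.07,-1.1,0,1],[0,0,0,-0.07,-0.8,0,1],[0,0,0,0,-0.5,0,1],[0,0,0,0,-0.2,0,1]])

```text
time_s: 46.8
ee_pos: [0.4854, 0.2408, 0.1316]
tcp_rot: [3.14, -0.051, 0.0]
ft_force: [-0.8, -7.6, 5.1]
opening: 0.0138
```

servo_tool(plan=[[0,0,0,0,0,0,1],[0,0,0,0,0,0,1]])

```text
time_s: 47.0
ee_pos: [0.4854, 0.2409, 0.1316]
tcp_rot: [-3.141, 0.051, -0.0]
ft_force: [-0.6, -2.7, 6.0]
opening: 0.014
```

```bash
python3 go.py .4854 .2643 .1312 -91.9
```

```text
t 47.0 pos [0.4854 0.2409 0.1316] psi -91.88 tilt 0.02 q6 1.969 F [-0.6 -2.7  6. ] T [-0.48  0.31  0.04] open 0.014
shift cm tool [-0.08 -2.34  0.05]
az deg 0.02 shift after turn [-0.08 -2.34  0.05]
```

servo_tool(plan=[[0,0,0,-0.05,-0.4,0,1],[0,0,0,0,-0.6,0,1],[0,0,0,0,-0.6,0,1],[0,0,0,0,-0.5,0,1],[0,0,0,0,-0.2,0,1]])

```text
time_s: 47.5
ee_pos: [0.4858, 0.2634, 0.1316]
tcp_rot: [3.14, -0.052, 0.001]
ft_force: [0.1, -8.0, 5.3]
opening: 0.0139
```

servo_tool(plan=[[0,0,0,0,0,0,1],[0,0,0,0,0,0,1]])

```text
time_s: 47.7
ee_pos: [0.4858, 0.2636, 0.1316]
tcp_rot: [3.141, -0.052, 0.001]
ft_force: [1.2, -4.5, 5.0]
opening: 0.0136
```

```bash
python3 go.py .4854 .2643 .1312 -91.9; python3 look.py 14; python3 - <<'E'
from meas import *
crop(cv2.imread('pics/side14.png'),140,330,120,260,4,'pics/c14.png')
E
```

```text
t 47.7 pos [0.4858 0.2636 0.1316] psi -91.89 tilt 0.03 q6 2.008 F [ 1.2 -4.5  5. ] T [-0.7   0.18  0.01] open 0.0136
shift cm tool [-0.04 -0.07  0.04]
az deg 0.01 shift after turn [-0.04 -0.07  0.04]
```

View pics/c14.png

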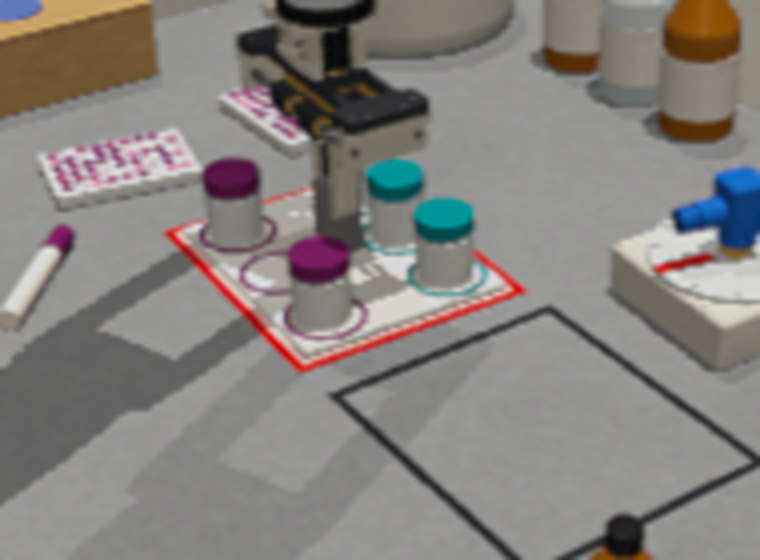

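servo_tool(plan=[[0,0,0,-0.03,-0.08,0,1],[0,0,0,0,0,0,1],[0,0,0,0,0,0,0.6],[0,0,0,0,0,0,0.2],[0,0,0,0,0,0,0]])

```text
time_s: 48.3
ee_pos: [0.4849, 0.2648, 0.1309]
tcp_rot: [-3.141, 0.051, 0.001]
ft_force: [-0.3, 0.1, 0.3]
opening: 0.0303
```

servo_tool(plan=[[0,0,0,0,0,0,0],[0,0,0,0,0,-1,0],[0,0,0,0,0,-3,0],[0,0,0,0,0,-4,0],[0,0,0,0,0,-4,0]])

```text
time_s: 48.8
ee_pos: [0.4848, 0.2644, 0.2529]
tcp_rot: [3.141, -0.051, -0.001]
ft_force: [0.8, 0.8, 0.7]
opening: 0.0465
```

servo_tool(plan=[[0,0,0,0,4,0,0],[0,0,0,0,5,0,0],[0,0,0,0,5,0,0],[0,0,0,0,5,0,0],[0,0,0,0,5,0,0]])

```text
time_s: 49.3
ee_pos: [0.4771, 0.023, 0.2523]
tcp_rot: [-3.141, 0.05, -0.002]
ft_force: [0.7, -0.4, -0.2]
opening: 0.0462
```

servo_tool(plan=[[0,0,0,0,5,0,0],[0,0,0,0,5,0,0],[0,0,0,0,5,0,0],[0,0,0,0,3,0,0],[0,0,0,0,0,0,0]])

```text
time_s: 49.8
ee_pos: [0.4712, -0.1588, 0.2522]
tcp_rot: [3.14, -0.058, 0.001]
ft_force: [-0.7, 0.7, 0.3]
opening: 0.0463
```

```bash
python3 go.py ; python3 look.py 15; python3 lids.py 15 side top; python3 - <<'E'
from marks import *
p=cv2.imread('pics/top15.png'); crop(p,80,310,80,240,3.4,'pics/c15.png')
print('rinse',rinse(p))
H,S,V=hsv(p); m=(abs(H-150)<14)&(S>50)
for nm,m in dict(teal=(abs(H-90)<12)&(S>50),purple=(abs(H-150)<14)&(S>50)).items():
    m[:, :143]=0; m[:,224:]=0; m[:163]=0; m[228:]=0
    for i,st,c,mm in blobs(m,40):
        ys,xs=np.nonzero(mm); print(nm,st.tolist(),circ(np.c_[xs,ys],.008).round(4))
# caddy white-vs-pink? fit plate edges
E
```

```text
t 49.8 pos [ 0.4712 -0.1588  0.2522] psi -92.13 tilt 0.1 q6 1.18 F [-0.7  0.7  0.3] T [ 0.04  0.12 -0.03] open 0.0463
side teal [250.4, 174.4] 128 [0.536, 0.184]
side purple [219.4, 184.1] 136 [0.427, 0.19]
top teal [203.8, 175.7] 213 [0.538, 0.186]
top purple [202.4, 213.1] 230 [0.427, 0.19]
rinse (array([ 0.48576879,  0.26489225, -0.03118037]), np.float64(0.0022035176686917802))
teal [145, 167, 23, 21, 293] [0.5435 0.3374 0.0275]
teal [170, 167, 22, 22, 292] [0.5418 0.261  0.0261]
teal [195, 168, 22, 21, 307] [0.5369 0.1856 0.0252]
purple [143, 202, 23, 22, 276] [0.4351 0.3535 0.0205]
purple [170, 203, 21, 21, 101] [0.4312 0.2669 0.0302]
purple [194, 203, 22, 22, 291] [0.4295 0.1947 0.021 ]
```

View pics/c15.png

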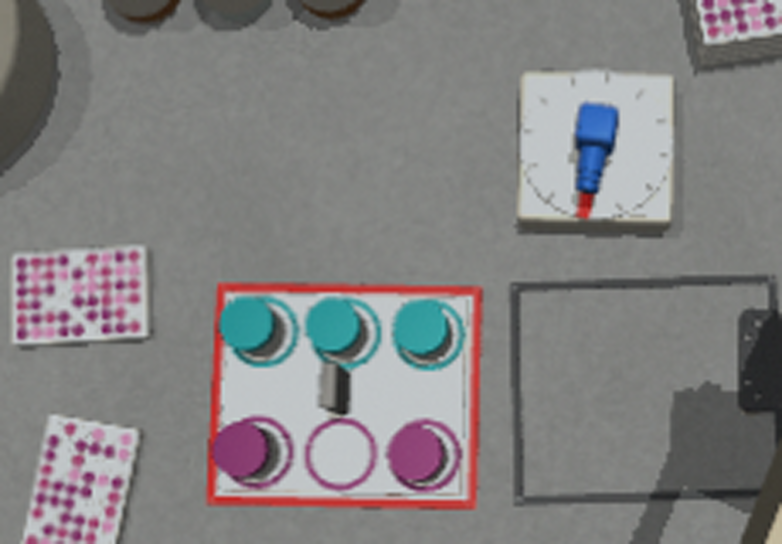

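```bash
python3 - <<'E'
from marks import *
import lids
p=cv2.imread('pics/top15.png'); H,S,V=hsv(p)
t=-.0325; R=np.array([[np.cos(t),-np.sin(t)],[np.sin(t),np.cos(t)]])
for nm,mk in dict(teal=(abs(H-90)<10)&(S>120),purple=(abs(H-150)<13)&(S>100)).items():
    mk[:163]=0; mk[228:]=0; mk[:,:141]=0; mk[:,228:]=0
    mk=cv2.morphologyEx(mk.astype(np.uint8),cv2.MORPH_OPEN,np.ones((5,5),np.uint8))
    for i,st,c,m in blobs(mk,60):
        P=plane('top',c,.066)[0,:2]; print(nm,st[4],P.round(4),'in caddy',((P-[.4862,.2651])@R*1000).round(1))
# wait stability: load mark now unobscured
print('lids other', [o for o in lids.lids('top',p) if o[3][1]<.0])
print('load',load(p))
E
```

```text
teal 193 [0.5418 0.3389] in caddy [53.2 75.6]
teal 193 [0.5396 0.2627] in caddy [53.5 -0.7]
teal 194 [0.5361 0.1871] in caddy [ 52.4 -76.3]
purple 199 [0.432 0.342] in caddy [-56.6  75.1]
purple 193 [0.4268 0.1913] in caddy [-57.  -75.7]
lids other []
load (array([ 0.48609447, -0.01389096,  0.00516388]), np.float64(0.005995171934670982))
```

View pics/side15.png

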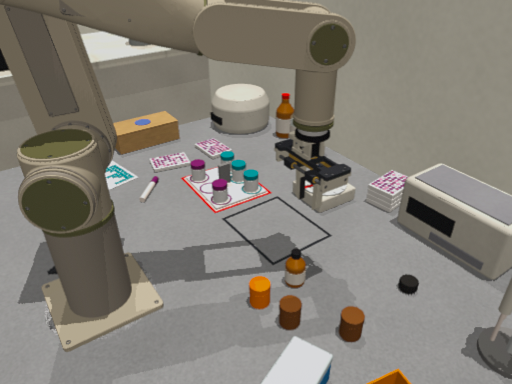

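```bash
python3 -c "
from station import arm
print(arm.hand_in())"
```

```text
the job is handed in; nothing more can be done
None
```

I handed the job in at about 50 s. All three parts are done, and no final check failed.

- **Elbow:** I turned it about 207° clockwise in one grasp. My best estimate is that the outlet sits about 1° short of the red mark. The separate angle readings disagreed: the gripper and block gave about 170°, rough fits of the outlet tube ranged from 168° to 173°, and the stripe read about 169°. I left it there rather than risk running past.
- **Jars:** Five were present, three teal and two purple. One purple jar was knocked aside mid-run; I saw it in a picture, measured it again and picked it from its new place. All five were loaded with the caddy still at the loading outline.
- **Caddy:** I gripped the handle fin and slid it flat along the bench. It ended about 0.5 mm and 0.1° from the centre of the red outline. The jars stand within 3 mm of their ring centres, with the fifth (middle purple) ring empty.
- **Other things:** The last pictures show the bystanders and the brown and orange look-alikes where they were, by eye. The arm is clear of everything.
- **Measurement disagreement:** My fit of the grey loading outline put its centre 3–5 mm in x from the caddy's starting centre. The ring readings from the start and after loading agreed, so the caddy itself had not moved.

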